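Put away the calligraphy desk tools

TASK

The calligraphy class is over, so put the loose desk tools away where they belong: stand the two stone seals upright in the dark wooden seal box, one in each empty bay; lay the black and the red ink stick flat in the white porcelain ink tray, each lengthwise in a lane of its own; and lay the brass paperweight flat in the bamboo tray with the blue felt floor. Set each thing down rather than dropping it, in any order, and leave the ink dish and the dessert bowl standing where they are.

Things in the scene. Friction and masses are not known exactly. Their poses are not given: they have to be found in the camera images.
- seal_amber_center (a point): Stone seal (stamp) of amber-brown stone with a domed top. Loose, 26 x 26 mm square and 64 mm tall, about 115 g, red-stained foot, standing upright on the table (z axis up); its four plain sides are 56 mm high and parallel to its x and y axes. This point is its centre, 32 mm above its foot.
- seal_green_center (a point): Stone seal (stamp) of pale green stone with a stepped top. Loose, 26 x 26 mm square and 64 mm tall, about 115 g, red-stained foot, standing upright on the table (z axis up); its four plain sides are 56 mm high and parallel to its x and y axes. This point is its centre, 32 mm above its foot.
- ink_black_center (a point): Black ink stick with gold ends. Loose, 92 mm long (its x axis), 22 mm wide (y), 14 mm thick (z), about 40 g, lying flat on the table. This point is its centre, 7 mm above its underside.
- ink_red_center (a point): Vermilion-red ink stick with gold ends. Loose, 92 mm long (its x axis), 22 mm wide (y), 14 mm thick (z), about 40 g, lying flat on the table. This point is its centre, 7 mm above its underside.
- weight_center (a point): Brass paperweight, a plain bar: loose, 150 mm long (its x axis), 24 mm wide (y), 16 mm thick (z), about 0.5 kg, lying flat on the table. This point is its centre, 8 mm above its underside.
- seal_box: Dark wooden seal box, fixed to the table, 58 mm (x) by 176 mm (y), walls 5 mm thick with the rim 24 mm above the table; floor 6 mm above the table. Two empty bays with dark red floors, each 48 mm (x) by 50 mm (y) inside and 18 mm deep, centred at y = +58 and y = -58 mm on its y axis (x = 0). Between them a white porcelain paste pot with a blue band (43 mm across, top 34 mm above the table), which is part of the box. Origin: centre of the underside, on the table.
- ink_tray: White porcelain ink tray with a thin blue line on its rim, fixed to the table, 126 mm (x) by 148 mm (y); floor 4 mm above the table, rim and middle ridge 4 mm thick and 7 mm above that floor. Two lanes running along x, each 118 mm long (x) and 68 mm wide (y) inside, centred at y = +36 and y = -36 mm (x = 0). Origin: centre of the underside, on the table.
- weight_tray: Bamboo tray with a blue felt floor, fixed to the table, 86 mm (x) by 188 mm (y); one bay 76 mm wide (x) and 178 mm long (y) inside, floor 4 mm above the table, rim 5 mm thick and 8 mm above that floor. Origin: centre of the underside, on the table.
- ink_dish: Bystander: small white porcelain ink dish with dried black ink inside, loose, 80 mm across, 22 mm high, standing among or just beyond the trays. Origin: centre of its underside.
- bowl: Bystander: blue dessert bowl with a white spoon in it, loose, 100 mm across, 48 mm high (the spoon rises to 70 mm), standing among or just beyond the trays. Origin: centre of its underside.
Mind the look-alikes: they are no part of the job. Of the things that look like the part that bears ink_red_center, take the one that is farthest to the robot's right at the start. There is more than one size of the weight_tray; the job needs the larger.

How it is judged:
By the outcome, as a careful person would: the job done as asked, in the order asked, and still so for the second after the job is handed in, with the robot touching nothing.
It also fails if it takes over 122 s, if anything falls off the work surface, if the arm or the gripper's body presses on something with over 40 N, if the wrist force passes 120 N, or if a joint passes its speed limit or range.

ROBOT

A 7-joint arm with a two-finger parallel gripper is mounted at the origin on the work surface. World frame = base frame: x ahead of the robot, y to its left, z up, the work surface at z = 0. Lengths are in m, angles in rad, forces in N, time in s.
With the tool pointing down it reaches from about 0.4 to 0.85 m from the base axis. Payload 10.4 kg.
Tool frame: the origin (TCP) lies at the very end of the fingers, on their centre line; the grasp point (between the pads) lies 19 mm behind it; x points along the fingers, z is the direction in which the jaws open and shut, and the axes are right-handed (so a half turn about x gives the same grasp; the last joint's range is limited). The gripper opens to 85 mm and grips with 20 to 120 N. Pads are 22 mm wide; open, the fingers measure 114 mm over their backs; the gripper's body (76 mm by 85 mm) begins 54 mm behind the grasp point. The pads swing forward as they close: fully open they stand 13 mm farther back than shut.
Start: joints at [-1.359, 0.332, -0.065, 1.46, 0.022, 1.35, -0.088], TCP at [0.145, 0.608, 0.231] pointing down, gripper open.
Joint ranges: [-2.6, 2.6], [-0.5, 2.12], [-1.47, 1.34], [0.16, 2.42], [-1.27, 4.41], [0.06, 2.06], [-2.6, 2.6]. Speed limits (rad/s): [2.22, 2.22, 2.79, 2.79, 3.14, 3.14, 3.14].

INTERFACE

Orientations are given as a 3x3 rotation matrix whose columns are the frame's x, y, z axes.
In Python, from plant import ctrl gives the robot as it stands.
- The arm moves only by the shell command python3 -m jog 'ROWS'. ROWS is JSON, a list of rows, each an object of numbers: "claw": the opening, from 0 (shut) to 1 (fully open); "dx", "dy", "dz": the shift along the tool's x, y, z in units of 30 mm (1.0 is 30 mm); "spin": the turn about the tool's x in units of 6 degrees (1.0 is 6 degrees). A call has 1 to 12 rows; each row shifts and turns the pose as measured when the row begins, along the tool's axes as they then stand; what a row does not reach is not made up. A row lasts 1/8 s, in which the tool goes at most 62.5 mm and 10.7 degrees, less where a joint would pass 70% of its speed; a pose out of reach is approached as far as the arm can. A call is refused whole if a number of a shift passes 1 or a number of a turn 1, either way. A call with a gripper value outside its range is refused whole. The fingers move at their own pace and stop on an object; the grip force is fixed at half the most. Time passes only in rows, so rows that do not move let the fingers close. It gives the time, the measured TCP pose, the force and the opening at its end, in the units of the state.
- ctrl.sense(): the state, without advancing time (a new reading comes with each control period).
- ctrl.grab_frame(name): name is "scene" or "top" or "wrist"; returns (picture, depth): 400x640x3 uint8, blue, green, red; 400x640 float32, m along the optical axis (not along the pixel's ray), 0 where there is no reading.
- ctrl.camera_model(name): a dict with "fx", "fy", "cx", "cy" (pixels), "rvec" (rotation vector, rad) and "tvec" (3), from world to camera coordinates, as OpenCV has them. Camera axes: x right, y down, z forward; pixel columns grow to the right and rows downward; lengths in m; the calibration is good to about 2 mm. A picture is of the moment at which its call begins: read the wrist's pose just before it. camera_model takes no time and is no camera call; for the wrist camera it gives the pose at the moment of the call.
- ctrl.close_job(): hands the job in, once; it reports no verdict.
The state is a dict: "t": time; "qpos": joint angles; "joint_velocities": joint speeds; "joint_torque": joint torques, N m; "tcp_pos": TCP position; "orientation": TCP orientation; "force": force on the tool from outside, world axes, zero at the start; "ft_torque": the same for the moment, N m; "opening": finger opening in m.
Only numpy, scipy, OpenCV 4.12 (cv2) and the standard library are available. Lean on these libraries where they do the work, as an engineer would, in place of code of your own. Each camera call takes 0.05 s, during which the arm holds its last target.

## Working session

There is one attempt and no reset: what is moved stays moved. The work goes in short steps, Python scripts to look and compute and a shell command to move; the robot and the scene stay as the last step left them, time stands still between calls to the robot, and variables do not carry over. Pictures are saved under pics/ and viewed, and the job is handed in when it is done.

```bash
ls; mkdir -p pics
cat > h.py <<'E'
import numpy as np, cv2
from plant import ctrl
def cam(n):
    m=ctrl.camera_model(n); R=cv2.Rodrigues(np.array(m['rvec'],float))[0]; t=np.array(m['tvec'],float).ravel()
    return m,R,t
def ray(n,u,v,z,M=None):
    m,R,t=M or cam(n)
    d=R.T@np.array([(u-m['cx'])/m['fx'],(v-m['cy'])/m['fy'],1.]); c=-R.T@t
    return c+d*(z-c[2])/d[2]
def proj(n,p,M=None):
    m,R,t=M or cam(n)
    q=R@np.array(p)+t
    return np.array([m['fx']*q[0]/q[2]+m['cx'],m['fy']*q[1]/q[2]+m['cy']])
E
python3 - <<'E'
from h import *
s=ctrl.sense()
for k,v in s.items(): print(k,np.round(v,3).tolist())
for n in('scene','top'):
    im,d=ctrl.grab_frame(n); cv2.imwrite(f'pics/{n}0.png',im); np.save(f'{n}0.npy',d)
    m=ctrl.camera_model(n); print(m); M=cam(n); print(-M[1].T@M[2])
E
```

```text
pics
t 0.0
qpos [-1.359, 0.333, -0.065, 1.461, 0.022, 1.35, -0.088]
joint_velocities [0.001, -0.001, -0.0, -0.0, 0.002, -0.0, -0.002]
joint_torque [0.001, -62.546, 0.049, -39.161, 0.016, 0.01, -0.0]
tcp_pos [0.145, 0.607, 0.231]
orientation [[-0.0, -0.973, 0.233], [-0.001, 0.233, 0.973], [-1.0, -0.0, -0.001]]
force [0.383, 0.238, 0.466]
ft_torque [0.06, 0.033, -0.011]
opening 0.086
{'fx': 370.67621251192526, 'fy': 370.67621251192526, 'cx': 316.97968331825894, 'cy': 199.29084341105423, 'rvec': array([ 1.69406693,  2.17809499, -0.59833919]), 'tvec': array([ 0.1789283 , -0.42378279,  1.18249273])}
[0.97720682 0.07087604 0.80618836]
{'fx': 372.82278814181245, 'fy': 372.82278814181245, 'cx': 318.7981873356559, 'cy': 197.55202998859247, 'rvec': array([ 2.16508205, -2.10803274,  0.13873299]), 'tvec': array([-0.03522717,  0.54378071,  0.8502504 ])}
[ 0.41412688 -0.03810564  0.9202777 ]
```

View pics/scene0.png

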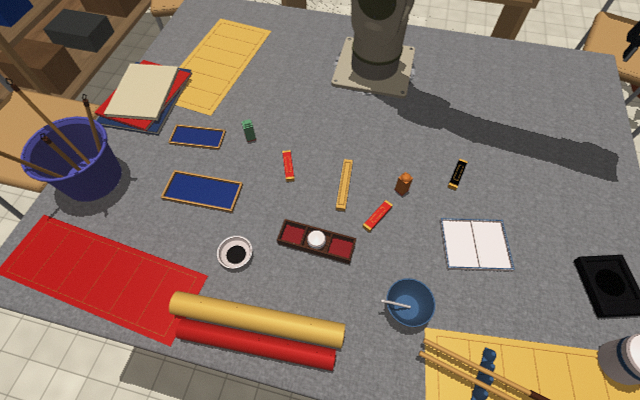

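View pics/top0.png

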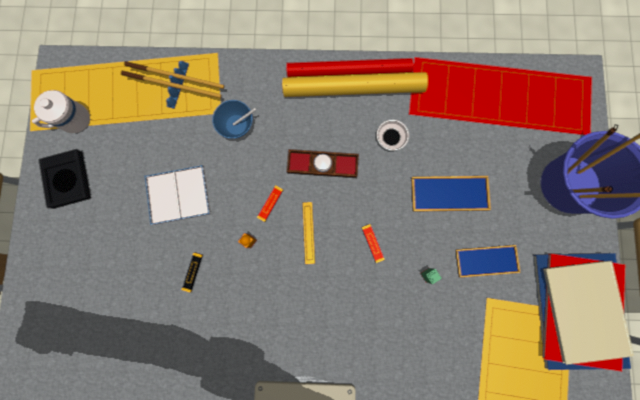

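The top view (image up = +x, left = +y) shows these pixel positions:
- **Seals:** amber at (247,240), green at (431,275).
- **Ink sticks:** black at (192,272), red at (270,203) and (373,243). The right-hand red, (373,243), is the target.
- **Brass bar:** (308,233).
- **Seal box and ink tray:** box at (322,163), ink tray at (178,194).
- **Blue trays:** (451,193) is the larger and so the target; (488,261) is the smaller.
- **Bystanders:** dish at (392,135), bowl at (233,119).

Next I'll measure them.

```bash
cat > meas.py <<'E'
from h import *
im=cv2.imread('pics/top0.png'); d=np.load('top0.npy'); M=cam('top')
hsv=cv2.cvtColor(im,cv2.COLOR_BGR2HSV)
H,S,V=[hsv[...,i].astype(int) for i in range(3)]
B,G,R=[im[...,i].astype(int) for i in range(3)]
sat=(S>90)
def obj(name,roi,mask,z):
    x0,y0,x1,y1=roi; m=np.zeros(mask.shape,np.uint8); m[y0:y1,x0:x1]=mask[y0:y1,x0:x1]
    n,l,st,c=cv2.connectedComponentsWithStats(m); k=1+np.argmax(st[1:,4])
    vv,uu=np.nonzero(l==k)
    P=np.array([ray('top',u,v,z,M)[:2] for u,v in zip(uu,vv)])
    r=cv2.minAreaRect((P*1000).astype(np.float32)); b=cv2.boxPoints(r)
    e1=b[1]-b[0]; e2=b[2]-b[1]; L=e1 if np.hypot(*e1)>np.hypot(*e2) else e2
    print(name,'px',len(vv),'box',uu.min(),vv.min(),uu.max(),vv.max(),'ctr',np.round(r[0],1),'mean',np.round(P.mean(0)*1000,1),'size',np.round(sorted(r[1]),1),'ang long %.1f'%(np.degrees(np.arctan2(L[1],L[0]))%180))
obj('red',(345,215,400,275),sat,.014)
obj('red2',(245,175,295,230),sat,.014)
obj('black',(175,245,212,300),(V<60)|sat,.014)
obj('weight',(290,190,330,275),sat,.016)
obj('amber',(230,225,265,256),sat,.05)
obj('green',(415,260,450,290),(G>R+15)&(G>B+8),.05)
obj('box',(275,140,370,185),(R>B+25)|(V<50),.024)
obj('wtray',(400,165,505,220),sat,.012)
obj('wsmall',(445,235,530,285),sat,.012)
obj('itray',(135,155,220,232),(V>185)|((B>R+20)),.011)
obj('dish',(365,110,420,160),(V>150),.022)
obj('bowl',(205,95,262,145),(B>R+20),.048)
E
python3 meas.py
```

```text
red px 392 box 362 224 384 262 ctr [ 441.3 -153. ] mean [ 441.  -153.1] size [24.3 93.1] ang long 23.0
red2 px 371 box 257 185 282 221 ctr [531.7  99.9] mean [531.4 100.1] size [24.3 93.2] ang long 152.6
black px 372 box 181 252 202 292 ctr [360.4 279.8] mean [359.5 279. ] size [25.3 93.8] ang long 166.0
weight px 640 box 302 202 314 263 ctr [462.8   2.9] mean [462.3   2.8] size [ 25.  148.4] ang long 4.5
amber px 182 box 238 233 255 247 ctr [438.3 144.2] mean [438.2 144.3] size [29.9 34.6] ang long 58.5
green px 211 box 422 269 441 284 ctr [ 369.9 -282.8] mean [ 369.6 -282.8] size [33.9 34.1] ang long 33.8
box px 1361 box 287 150 357 176 ctr [633.8 -26.4] mean [633.3 -26.9] size [ 59.3 173.5] ang long 87.5
wtray px 2562 box 411 176 490 211 ctr [ 568.1 -342.6] mean [ 568.2 -343.2] size [ 87.2 189.5] ang long 92.1
wsmall px 1607 box 456 245 519 277 ctr [ 406.8 -426.4] mean [ 406.6 -427.1] size [ 66.6 146.5] ang long 96.0
itray px 2703 box 144 165 208 224 ctr [548.3 334.9] mean [547.3 333.9] size [126.3 148. ] ang long 102.1
dish px 512 box 377 119 408 149 ctr [ 712.  -199.5] mean [ 712.6 -200. ] size [77.1 77.8] ang long 0.3
bowl px 1192 box 212 99 252 138 ctr [732.5 196. ] mean [732.5 198.3] size [97.3 99.9] ang long 144.3
```

Run:
```python
import cv2
im=cv2.imread('pics/top0.png'); 
cv2.imwrite('pics/topc.png',cv2.resize(im[125:305,140:530],None,fx=2,fy=2,interpolation=cv2.INTER_CUBIC))
im=cv2.imread('pics/scene0.png'); 
cv2.imwrite('pics/scenec.png',cv2.resize(im[100:330,150:530],None,fx=2,fy=2,interpolation=cv2.INTER_CUBIC))
```

```text
(no output)
```

View pics/topc.png

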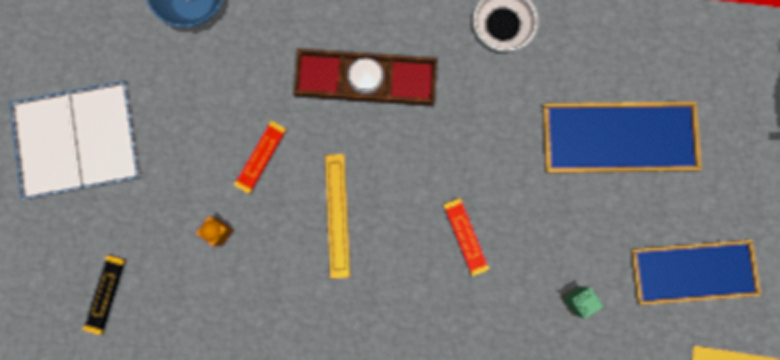

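View pics/scenec.png

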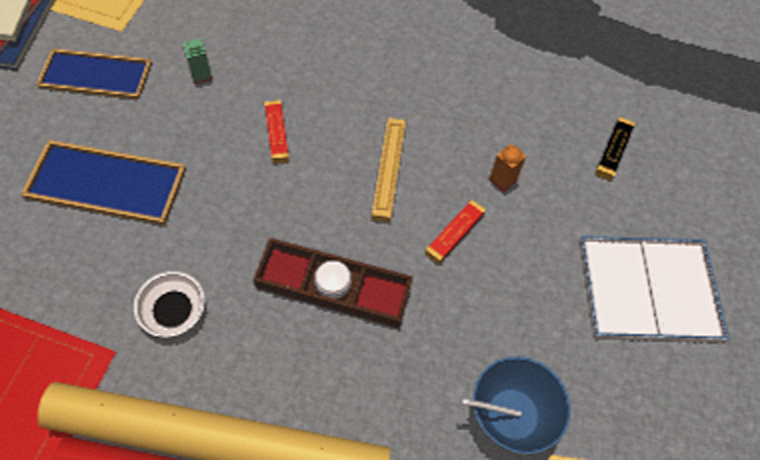

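```bash
cat >> h.py <<'E'
def plan(x,y,z,psi,show=True):
    """x,y,z mm; psi jaw direction deg (mod 180)"""
    s=ctrl.sense(); O=np.array(s['orientation']); p=np.array(s['tcp_pos'])*1000
    cur=np.degrees(np.arctan2(O[1,2],O[0,2])); dpsi=(psi-cur+90)%180-90
    d=np.array([x,y,z])-p; u=O.T@d/30
    c,sn=np.cos(np.radians(dpsi)),np.sin(np.radians(dpsi))
    Rz=np.array([[c,-sn,0],[sn,c,0],[0,0,1]]); u2=(Rz@O).T@d/30
    print('t %.2f tcp'%s['t'],np.round(p,1),'psi %.1f'%cur,'open %.1f'%(s['opening']*1000),'F',np.round(s['force'],1),'q7 %.2f'%s['qpos'][6])
    print(' spin units %.2f (total)'%(-dpsi/6),'| shift units now',np.round(u,2),'| if after spin',np.round(u2,2))
E
python3 - <<'E'
from h import *
plan(360,280,120,76)
im=cv2.imread('pics/top0.png'); M=cam('top')
# ink tray corners / ridge via approxPoly
hsv=cv2.cvtColor(im,cv2.COLOR_BGR2HSV); V=hsv[...,2].astype(int); B,G,R=[im[...,i].astype(int) for i in range(3)]
for nm,roi,z,mk in (('itray',(135,155,220,232),.011,(V>185)|(B>R+20)),('wtray',(400,165,505,220),.012,hsv[...,1]>90),('box',(275,140,370,185),.024,(R>B+25)|(V<50))):
    x0,y0,x1,y1=roi; m=np.zeros(V.shape,np.uint8); m[y0:y1,x0:x1]=mk[y0:y1,x0:x1]
    c=max(cv2.findContours(cv2.morphologyEx(m,cv2.MORPH_CLOSE,np.ones((5,5))),0,1)[0],key=cv2.contourArea)
    a=cv2.approxPolyDP(c,6,True)[:,0]; P=np.array([ray('top',u,v,z,M)[:2]*1000 for u,v in a]); E=np.roll(P,-1,0)-P
    print(nm,a.tolist(),P.round().tolist(),[(round(float(np.hypot(*e))),round(float(np.degrees(np.arctan2(e[1],e[0]))%180),1)) for e in E])
E
```

```text
t 0.10 tcp [145.3 607.5 230.6] psi 76.5 open 85.0 F [-0.  -0.5 -0.2] q7 -0.09
 spin units 0.09 (total) | shift units now [ 3.7  -9.5  -8.95] | if after spin [ 3.7  -9.58 -8.86]
itray [[202, 165], [144, 175], [150, 224], [208, 213]] [[624.0, 275.0], [595.0, 420.0], [473.0, 393.0], [503.0, 252.0]] [(147, 101.4), (125, 12.4), (145, 102.3), (123, 11.2)]
wtray [[412, 177], [415, 211], [490, 209], [487, 176]] [[606.0, -249.0], [521.0, -256.0], [531.0, -438.0], [613.0, -433.0]] [(85, 4.4), (182, 93.0), (82, 2.9), (184, 92.2)]
box [[288, 151], [288, 172], [357, 172], [357, 154]] [[662.0, 59.0], [608.0, 57.0], [613.0, -112.0], [658.0, -112.0]] [(53, 2.3), (169, 91.4), (45, 0.7), (171, 88.8)]
```

```bash
python3 -m jog '[{"claw":0.6,"dx":0.3,"dy":-0.8,"dz":-0.75},{"claw":0.6,"dx":0.3,"dy":-0.8,"dz":-0.75},{"claw":0.6,"dx":0.3,"dy":-0.8,"dz":-0.75},{"claw":0.6,"dx":0.3,"dy":-0.8,"dz":-0.75}]'; python3 -c "
from h import *
plan(360,280,120,76)"
```

```text
t 0.10 tcp [145.3 607.5 230.6] psi 76.5 open 85.0 F [-0.  -0.5 -0.2] q7 -0.09
 spin units 0.09 (total) | shift units now [ 3.7  -9.5  -8.95] | if after spin [ 3.7  -9.58 -8.86]$[0]: bad value
```

```bash
python3 -m jog '[{"claw":0.6,"dx":0.3,"dy":-0.8,"dz":-0.75,"spin":0},{"claw":0.6,"dx":0.3,"dy":-0.8,"dz":-0.75,"spin":0},{"claw":0.6,"dx":0.3,"dy":-0.8,"dz":-0.75,"spin":0},{"claw":0.6,"dx":0.3,"dy":-0.8,"dz":-0.75,"spin":0}]'; python3 -c "
from h import *
plan(360,280,120,76)"
```

```text
t: 0.6
tcp_pos: [0.2173, 0.4956, 0.192]
orientation: [[-0.002, -0.974, 0.228], [-0.003, 0.228, 0.974], [-1.0, 0.001, -0.003]]
force: [0.4, 0.1, 0.2]
opening: 0.0511
t 0.60 tcp [217.3 495.6 192. ] psi 76.8 open 51.1 F [0.4 0.1 0.2] q7 0.10
 spin units 0.13 (total) | shift units now [ 2.41 -6.27 -5.9 ] | if after spin [ 2.41 -6.36 -5.81]
```

```bash
python3 -m jog '[{"claw":0.6,"dx":0.3,"dy":-0.9,"dz":-0.84,"spin":0},{"claw":0.6,"dx":0.3,"dy":-0.9,"dz":-0.84,"spin":0},{"claw":0.6,"dx":0.3,"dy":-0.9,"dz":-0.84,"spin":0},{"claw":0.6,"dx":0.3,"dy":-0.9,"dz":-0.84,"spin":0},{"claw":0.6,"dx":0.3,"dy":-0.9,"dz":-0.84,"spin":0},{"claw":0.6,"dx":0.3,"dy":-0.9,"dz":-0.84,"spin":0},{"claw":0.6,"dx":0.3,"dy":-0.9,"dz":-0.84,"spin":0},{"claw":0.6,"dx":0,"dy":0,"dz":0,"spin":0}]'; python3 -c "
from h import *
plan(360,280,120,76)
M=cam('wrist'); im,d=ctrl.grab_frame('wrist'); cv2.imwrite('pics/w1.png',im); np.save('w1.npy',d)
print(M[0], -M[1].T@M[2], M[1]); print(proj('wrist',[.36,.28,.014],M))"
```

```text
t: 1.6
tcp_pos: [0.3649, 0.2689, 0.1251]
orientation: [[-0.004, -0.973, 0.232], [-0.007, 0.232, 0.973], [-1.0, 0.003, -0.007]]
force: [-1.0, 0.5, 0.3]
opening: 0.0516
t 1.60 tcp [364.9 268.9 125.1] psi 76.6 open 51.6 F [-1.   0.5  0.3] q7 0.61
 spin units 0.10 (total) | shift units now [0.17 0.24 0.32] | if after spin [0.17 0.25 0.32]
{'fx': 292.4556051925107, 'fy': 292.4556051925107, 'cx': 316.76575528898195, 'cy': 199.6287143588093, 'rvec': array([-2.27852021, -1.80048576, -0.25209034]), 'tvec': array([-0.34521767, -0.28844495,  0.19715542])} [0.29575888 0.28584464 0.26845022] [[ 0.23195163  0.97271276 -0.00532245]
 [ 0.93384715 -0.22114561  0.2811123 ]
 [ 0.27226448 -0.07017481 -0.95966012]]
[328.56051899 188.19637848]
```

View pics/w1.png

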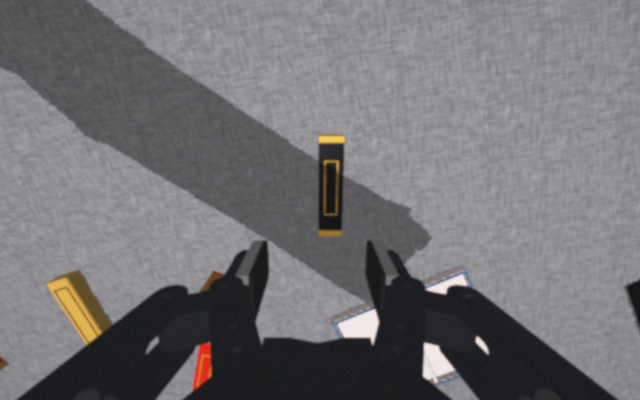

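The wrist view shows the black stick upright in the image, corners roughly (319,136) to (343,236). It's parallel to the fingers and close to the top-camera estimate. I'll measure it here.

```bash
cat > wm.py <<'E'
from h import *
def wrect(im,M,mask,roi,z,name='wrist'):
    x0,y0,x1,y1=roi; m=np.zeros(mask.shape,np.uint8); m[y0:y1,x0:x1]=mask[y0:y1,x0:x1]
    m=cv2.morphologyEx(m,cv2.MORPH_CLOSE,np.ones((5,5)))
    n,l,st,c=cv2.connectedComponentsWithStats(m); k=1+np.argmax(st[1:,4])
    vv,uu=np.nonzero(l==k); P=np.array([ray(name,u,v,z,M)[:2] for u,v in zip(uu,vv)])*1000
    r=cv2.minAreaRect(P.astype(np.float32)); b=cv2.boxPoints(r); e1=b[1]-b[0]; e2=b[2]-b[1]; L=e1 if np.hypot(*e1)>np.hypot(*e2) else e2
    print('px box',uu.min(),vv.min(),uu.max(),vv.max(),'ctr',np.round(r[0],1),'mean',P.mean(0).round(1),'size',np.round(r[1],1),'ang %.1f'%(np.degrees(np.arctan2(L[1],L[0]))%180))
    return r
E
python3 - <<'E'
from wm import *
im=cv2.imread('pics/w1.png'); M=cam('wrist'); hsv=cv2.cvtColor(im,cv2.COLOR_BGR2HSV)
mask=((hsv[...,2]<55)|(hsv[...,1]>110))
wrect(im,M,mask,(305,125,360,242),.013)
plan(360,280,5,76)
E
```

```text
px box 318 135 344 235 ctr [359.4 283.4] mean [357.5 283.8] size [21.7 92.6] ang 166.3
t 1.65 tcp [364.2 270.5 125.5] psi 76.7 open 51.4 F [-0.2 -0.1  0.3] q7 0.61
 spin units 0.11 (total) | shift units now [4.01 0.2  0.3 ] | if after spin [4.01 0.2  0.3 ]
```

```bash
python3 -m jog '[{"claw":0.6,"dx":0.8,"dy":0.12,"dz":0.17,"spin":0.1},{"claw":0.6,"dx":0.9,"dy":0.12,"dz":0.17,"spin":0},{"claw":0.6,"dx":0.9,"dy":0,"dz":0,"spin":0},{"claw":0.6,"dx":0.7,"dy":0,"dz":0,"spin":0},{"claw":0.6,"dx":0,"dy":0,"dz":0,"spin":0}]'; python3 -c "
from h import *
plan(359.5,282,5,76.3)"
```

```text
t: 2.28
tcp_pos: [0.3563, 0.2879, 0.0249]
orientation: [[-0.004, -0.972, 0.234], [-0.002, 0.234, 0.972], [-1.0, 0.003, -0.003]]
force: [-0.1, -0.1, 1.0]
opening: 0.0509
t 2.27 tcp [356.3 287.9  24.9] psi 76.5 open 50.9 F [-0.1 -0.1  1. ] q7 0.60
 spin units 0.03 (total) | shift units now [ 0.66 -0.15 -0.16] | if after spin [ 0.66 -0.15 -0.16]
```

```bash
python3 -m jog '[{"claw":0.6,"dx":0.3,"dy":-0.12,"dz":-0.15,"spin":0},{"claw":0.6,"dx":0.3,"dy":0,"dz":0,"spin":0},{"claw":0.6,"dx":0,"dy":0,"dz":0,"spin":0}]'; python3 -c "
from h import *
plan(359.5,282,5,76.3)"
```

```text
t: 2.65
tcp_pos: [0.3593, 0.284, 0.0075]
orientation: [[-0.002, -0.973, 0.233], [-0.0, 0.233, 0.973], [-1.0, 0.002, -0.001]]
force: [-0.5, -0.5, -0.3]
opening: 0.0508
t 2.65 tcp [359.3 284.    7.5] psi 76.6 open 50.8 F [-0.5 -0.5 -0.3] q7 0.62
 spin units 0.04 (total) | shift units now [ 0.08 -0.02 -0.06] | if after spin [ 0.08 -0.02 -0.06]
```

```bash
python3 -m jog '[{"claw":0.6,"dx":0.1,"dy":0,"dz":-0.04,"spin":0},{"claw":0,"dx":0,"dy":0,"dz":0,"spin":0},{"claw":0,"dx":0,"dy":0,"dz":0,"spin":0},{"claw":0,"dx":0,"dy":0,"dz":0,"spin":0},{"claw":0,"dx":0,"dy":0,"dz":0,"spin":0}]'; python3 -c "
from h import *
plan(359.5,282,5,76.3)"
```

```text
t: 3.28
tcp_pos: [0.3596, 0.2834, 0.0056]
orientation: [[-0.001, -0.973, 0.233], [0.001, 0.233, 0.973], [-1.0, 0.001, 0.001]]
force: [-0.6, -0.4, 0.4]
opening: 0.0199
t 3.27 tcp [359.6 283.4   5.6] psi 76.5 open 19.9 F [-0.6 -0.4  0.4] q7 0.62
 spin units 0.04 (total) | shift units now [ 0.02 -0.01 -0.05] | if after spin [ 0.02 -0.01 -0.05]
```

```bash
python3 -m jog '[{"claw":0,"dx":-0.3,"dy":0,"dz":0,"spin":0},{"claw":0,"dx":-0.6,"dy":0,"dz":0,"spin":-0.9},{"claw":0,"dx":-0.6,"dy":0,"dz":0,"spin":-0.9},{"claw":0,"dx":-0.5,"dy":0,"dz":0,"spin":-0.9},{"claw":0,"dx":0,"dy":0,"dz":0,"spin":-0.9},{"claw":0,"dx":0,"dy":0,"dz":0,"spin":-0.7},{"claw":0,"dx":0,"dy":0,"dz":0,"spin":0}]'; python3 -c "
from h import *
plan(540.5,369,60,102)"
```

```text
t: 4.15
tcp_pos: [0.3602, 0.2835, 0.0711]
orientation: [[0.001, -0.974, -0.227], [0.003, -0.227, 0.974], [-1.0, -0.001, 0.002]]
force: [-0.5, -1.0, 0.2]
opening: 0.0202
t 4.15 tcp [360.2 283.5  71.1] psi 103.1 open 20.2 F [-0.5 -1.   0.2] q7 1.05
 spin units 0.18 (total) | shift units now [ 0.38 -6.5   1.41] | if after spin [ 0.38 -6.47  1.54]
```

```bash
python3 -m jog '[{"claw":0,"dx":0,"dy":-0.9,"dz":0.2,"spin":0.1},{"claw":0,"dx":0,"dy":-0.9,"dz":0.2,"spin":0.1},{"claw":0,"dx":0,"dy":-0.9,"dz":0.2,"spin":0},{"claw":0,"dx":0,"dy":-0.9,"dz":0.2,"spin":0},{"claw":0,"dx":0,"dy":-0.9,"dz":0.2,"spin":0},{"claw":0,"dx":0,"dy":-0.9,"dz":0.2,"spin":0},{"claw":0,"dx":0,"dy":-0.5,"dz":0.15,"spin":0},{"claw":0,"dx":0,"dy":0,"dz":0,"spin":0}]'; python3 -c "
from h import *
plan(540.5,369,60,102)
M=cam('wrist'); im,d=ctrl.grab_frame('wrist'); cv2.imwrite('pics/w2.png',im)
im,d=ctrl.grab_frame('top'); cv2.imwrite('pics/t2.png',cv2.resize(im[100:300,100:420],None,fx=2.5,fy=2.5))
for s in(1,-1):
  c=np.array([.548,.334,.004])+s*.036*np.array([-np.sin(np.radians(12)),np.cos(np.radians(12)),0]); print(proj('wrist',c,M))
plan(540.5,369,60,102)"
```

```text
t: 5.15
tcp_pos: [0.5296, 0.3616, 0.0725]
orientation: [[0.0, -0.982, -0.191], [0.002, -0.191, 0.982], [-1.0, -0.001, 0.001]]
force: [0.6, -0.1, -0.4]
opening: 0.0202
t 5.15 tcp [529.6 361.6  72.5] psi 101.0 open 20.2 F [ 0.6 -0.1 -0.4] q7 1.16
 spin units -0.17 (total) | shift units now [ 0.42 -0.4   0.17] | if after spin [ 0.42 -0.41  0.17]
[324.16008612 225.71813817]
[231.41666805 227.35114964]
t 5.25 tcp [528.7 361.2  72.6] psi 101.0 open 20.0 F [ 0.  -0.2 -0.1] q7 1.16
 spin units -0.16 (total) | shift units now [ 0.42 -0.44  0.18] | if after spin [ 0.42 -0.44  0.17]
```

View pics/w2.png

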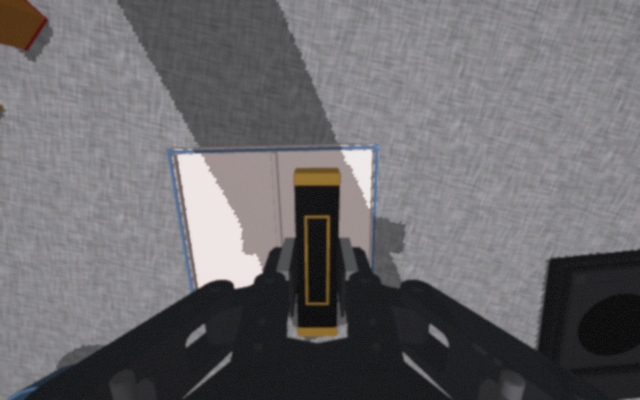

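View pics/t2.png

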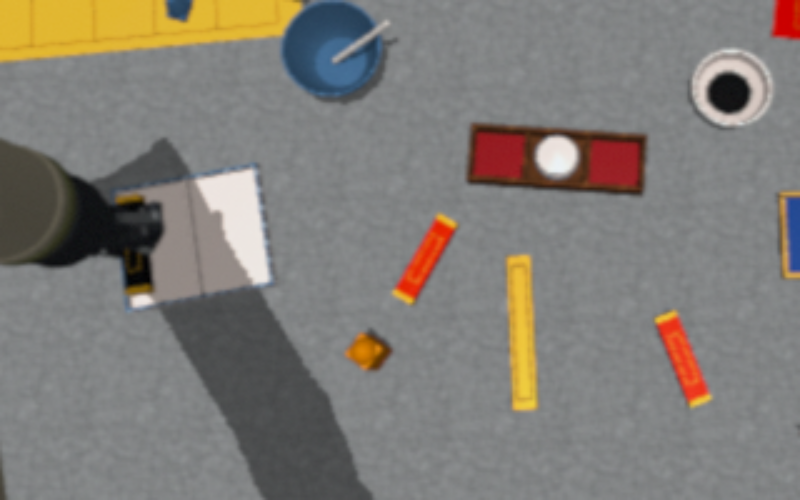

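The wrist view shows the black stick held over the right-hand lane. The tray's near corners are at (170,151) and (378,146), and the ridge starts at (277,151). I'll cross-check against the top-camera tray pose.

```bash
python3 -c "
from h import *
for u,v in((170,151),(378,146),(277,151)): print((ray('wrist',u,v,.011)*1000).round(1))
a=np.radians(12); R=np.array([[np.cos(a),-np.sin(a)],[np.sin(a),np.cos(a)]])
for p in((-63,-74),(-63,74),(-63,0)): print(np.array([548,334.5])+R@p)
"
```

```text
[502.7 251.9  11. ]
[471.7 393.   11. ]
[488.5 324.8  11. ]
[501.76216627 249.01864102]
[470.99123603 393.78448593]
[486.37670115 321.40156348]
```

```bash
python3 -m jog '[{"claw":0,"dx":0.6,"dy":-0.22,"dz":0.1,"spin":-0.15},{"claw":0,"dx":0.6,"dy":-0.22,"dz":0.08,"spin":0},{"claw":0,"dx":0.4,"dy":0,"dz":0,"spin":0},{"claw":0,"dx":0,"dy":0,"dz":0,"spin":0}]'; python3 -c "
from h import *
plan(541,370,10.5,102)"
```

```text
t: 5.75
tcp_pos: [0.5392, 0.369, 0.02]
orientation: [[-0.002, -0.978, -0.208], [0.0, -0.208, 0.978], [-1.0, 0.002, 0.001]]
force: [-1.0, -0.2, -0.7]
opening: 0.0198
t 5.75 tcp [539.2 369.   20. ] psi 102.0 open 19.8 F [-1.  -0.2 -0.7] q7 1.19
 spin units -0.00 (total) | shift units now [ 0.32 -0.07  0.02] | if after spin [ 0.32 -0.07  0.02]
```

```bash
python3 -m jog '[{"claw":0,"dx":0.2,"dy":-0.06,"dz":0.02,"spin":0},{"claw":0,"dx":0.1,"dy":0,"dz":0,"spin":0},{"claw":0,"dx":0,"dy":0,"dz":0,"spin":0}]'; python3 -c "
from h import *
plan(541,370,9.6,102)"
```

```text
t: 6.12
tcp_pos: [0.5412, 0.3701, 0.0111]
orientation: [[-0.002, -0.978, -0.208], [0.001, -0.208, 0.978], [-1.0, 0.002, 0.001]]
force: [0.6, -0.6, -0.6]
opening: 0.0205
t 6.12 tcp [541.2 370.1  11.1] psi 102.0 open 20.5 F [ 0.6 -0.6 -0.6] q7 1.19
 spin units -0.00 (total) | shift units now [ 0.05  0.01 -0.  ] | if after spin [ 0.05  0.01 -0.  ]
```

```bash
python3 -m jog '[{"claw":0,"dx":0.06,"dy":0,"dz":0,"spin":0},{"claw":0,"dx":0,"dy":0,"dz":0,"spin":0}]'; python3 -m jog '[{"claw":0.4,"dx":0,"dy":0,"dz":0,"spin":0},{"claw":0.4,"dx":0,"dy":0,"dz":0,"spin":0},{"claw":0.4,"dx":-0.5,"dy":0,"dz":0,"spin":0},{"claw":0.5,"dx":-1,"dy":0,"dz":0,"spin":0},{"claw":0.6,"dx":-1,"dy":0,"dz":0,"spin":0},{"claw":0.6,"dx":-1,"dy":0,"dz":0,"spin":0},{"claw":0.6,"dx":0,"dy":0,"dz":0,"spin":0}]'; python3 -c "
from h import *
plan(438.3,144.2,130,58)"
```

```text
t: 6.38
tcp_pos: [0.5415, 0.3704, 0.0098]
orientation: [[-0.001, -0.978, -0.208], [0.001, -0.208, 0.978], [-1.0, 0.001, 0.002]]
force: [-0.0, -0.0, -0.4]
opening: 0.0203
t: 7.25
tcp_pos: [0.5426, 0.3706, 0.1234]
orientation: [[0.002, -0.978, -0.207], [0.004, -0.207, 0.978], [-1.0, -0.003, 0.003]]
force: [0.2, 0.3, -0.4]
opening: 0.0508
t 7.25 tcp [542.6 370.6 123.4] psi 102.0 open 50.8 F [ 0.2  0.3 -0.4] q7 1.18
 spin units 7.33 (total) | shift units now [-0.26  4.96 -6.66] | if after spin [-0.25 -1.05 -8.24]
```

```bash
python3 -m jog '[{"claw":0.6,"dx":-0.1,"dy":0.6,"dz":-0.8,"spin":0.8},{"claw":0.6,"dx":-0.1,"dy":0.5,"dz":-0.85,"spin":0.8},{"claw":0.6,"dx":-0.1,"dy":0.4,"dz":-0.9,"spin":0.8},{"claw":0.6,"dx":-0.1,"dy":0.35,"dz":-0.9,"spin":0.8},{"claw":0.6,"dx":-0.1,"dy":0.3,"dz":-0.95,"spin":0.8},{"claw":0.6,"dx":0,"dy":0.2,"dz":-1,"spin":0.8},{"claw":0.6,"dx":0,"dy":0.1,"dz":-1,"spin":0.8},{"claw":0.6,"dx":0,"dy":0,"dz":-0.9,"spin":0.8},{"claw":0.6,"dx":0,"dy":0,"dz":-0.5,"spin":0.8},{"claw":0.6,"dx":0,"dy":0,"dz":0,"spin":0}]'; python3 -c "
from h import *
M=cam('wrist'); im,d=ctrl.grab_frame('wrist'); cv2.imwrite('pics/w3.png',im); np.save('w3.npy',d)
import pickle; pickle.dump(M,open('w3.pkl','wb'))
plan(438.3,144.2,130,58); print(proj('wrist',[.4383,.1442,.056],M))"
```

```text
t: 8.5
tcp_pos: [0.4355, 0.1338, 0.1379]
orientation: [[0.001, -0.842, 0.539], [0.006, 0.539, 0.842], [-1.0, 0.002, 0.005]]
force: [-0.3, -1.1, 0.0]
opening: 0.0514
t 8.55 tcp [435.7 134.4 137.9] psi 57.5 open 51.3 F [-0.6 -0.6 -0. ] q7 0.62
 spin units -0.09 (total) | shift units now [0.26 0.1  0.32] | if after spin [0.26 0.1  0.32]
[328.978919   201.91547682]
```

View pics/w3.png

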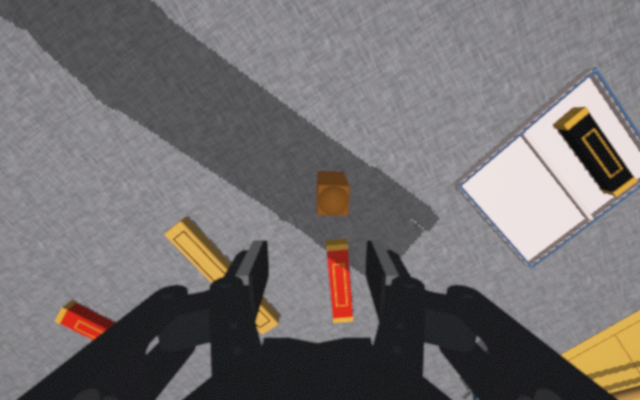

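The wrist view shows the amber seal at (333,200), nearly square to the jaws. The black stick lies flat in its lane at (600,150). I'll zoom in for the seal's edges.

Run:
```python
import cv2
im=cv2.imread('pics/w3.png'); cv2.imwrite('pics/w3z.png',cv2.resize(im[160:230,295:375],None,fx=7,fy=7,interpolation=cv2.INTER_CUBIC))
```

```text
(no output)
```

View pics/w3z.png

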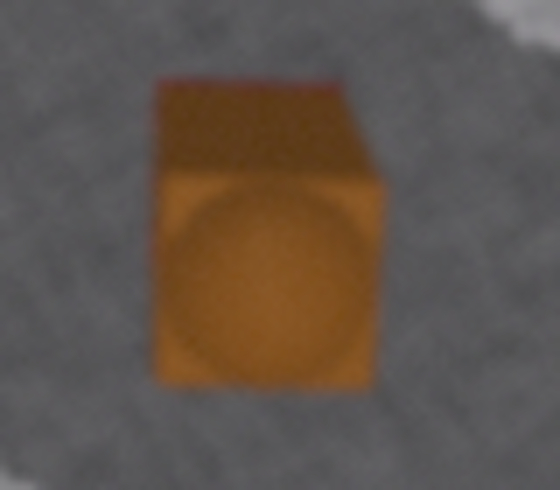

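Run:
```python
from h import *; import pickle
M=pickle.load(open('w3.pkl','rb'))
P=np.array([ray('wrist',u,v,.056,M)[:2]*1000 for u,v in((317.6,185.2),(349.6,186.2),(348.3,215.3),(317.4,215))])
print(P.round(1),P.mean(0)); E=np.roll(P,-1,0)-P; print(np.hypot(*E.T),np.degrees(np.arctan2(E[:,1],E[:,0]))%90)
plan(*P.mean(0),28,57)
```

```text
[[421.7 143.9]
 [436.1 164.8]
 [456.5 151.4]
 [442.6 130.4]] [439.2409794  147.63967642]
[25.36898749 24.40406051 25.20789244 24.9381345 ] [55.45555682 56.70533953 56.66048668 57.06161254]
t 8.55 tcp [435.7 134.4 137.9] psi 57.5 open 51.3 F [-0.6 -0.6 -0. ] q7 0.62
 spin units 0.08 (total) | shift units now [3.67 0.13 0.42] | if after spin [3.67 0.13 0.41]
```

```bash
python3 -m jog '[{"claw":0.6,"dx":0.4,"dy":0.1,"dz":0.3,"spin":0.15},{"claw":0.6,"dx":0.7,"dy":0,"dz":0,"spin":0},{"claw":0.6,"dx":0.4,"dy":0,"dz":0,"spin":0},{"claw":0.6,"dx":0,"dy":0,"dz":0,"spin":0}]'; python3 -c "
from h import *
plan(439,146,30,56.5)"
```

```text
t: 9.05
tcp_pos: [0.4387, 0.1482, 0.0898]
orientation: [[0.001, -0.838, 0.546], [0.006, 0.546, 0.838], [-1.0, 0.002, 0.005]]
force: [0.1, -0.0, -0.4]
opening: 0.0514
t 9.05 tcp [438.7 148.2  89.8] psi 56.9 open 51.4 F [ 0.1 -0.  -0.4] q7 0.62
 spin units 0.07 (total) | shift units now [ 1.99 -0.05 -0.07] | if after spin [ 1.99 -0.05 -0.07]
```

```bash
python3 -m jog '[{"claw":0.6,"dx":0.7,"dy":-0.04,"dz":-0.04,"spin":0.05},{"claw":0.6,"dx":0.7,"dy":0,"dz":0,"spin":0},{"claw":0.6,"dx":0.5,"dy":0,"dz":0,"spin":0},{"claw":0.6,"dx":0,"dy":0,"dz":0,"spin":0},{"claw":0,"dx":0,"dy":0,"dz":0,"spin":0},{"claw":0,"dx":0,"dy":0,"dz":0,"spin":0},{"claw":0,"dx":0,"dy":0,"dz":0,"spin":0},{"claw":0,"dx":0,"dy":0,"dz":0,"spin":0}]'; python3 -c "
from h import *
plan(439,146,30,56.5)"
```

```text
t: 10.05
tcp_pos: [0.4419, 0.1493, 0.0344]
orientation: [[0.005, -0.836, 0.549], [0.008, 0.549, 0.836], [-1.0, 0.0, 0.01]]
force: [-0.5, 0.0, -1.2]
opening: 0.0247
t 10.05 tcp [441.9 149.3  34.4] psi 56.7 open 24.7 F [-0.5  0.  -1.2] q7 0.66
 spin units 0.04 (total) | shift units now [ 0.15  0.02 -0.15] | if after spin [ 0.15  0.02 -0.15]
```

```bash
python3 -m jog '[{"claw":0,"dx":-0.3,"dy":0,"dz":0,"spin":0},{"claw":0,"dx":-0.5,"dy":0,"dz":0,"spin":-0.9},{"claw":0,"dx":-0.6,"dy":0,"dz":0,"spin":-0.9},{"claw":0,"dx":-0.6,"dy":0,"dz":0,"spin":-0.9},{"claw":0,"dx":-0.3,"dy":0,"dz":0,"spin":-0.9},{"claw":0,"dx":0,"dy":0,"dz":0,"spin":-0.9},{"claw":0,"dx":0,"dy":0,"dz":0,"spin":-0.6},{"claw":0,"dx":0,"dy":0,"dz":0,"spin":0}]'; python3 -c "
from h import *
plan(636.5,32,100,87.5)"
```

```text
t: 11.05
tcp_pos: [0.4423, 0.1485, 0.1105]
orientation: [[0.008, -0.999, 0.031], [0.01, 0.031, 0.999], [-1.0, -0.008, 0.01]]
force: [0.1, -0.2, -0.1]
opening: 0.0251
t 11.05 tcp [442.3 148.5 110.5] psi 88.2 open 25.1 F [ 0.1 -0.2 -0.1] q7 1.15
 spin units 0.12 (total) | shift units now [ 0.37 -6.59 -3.68] | if after spin [ 0.37 -6.63 -3.6 ]
```

```bash
python3 -m jog '[{"claw":0,"dx":0,"dy":-0.75,"dz":-0.4,"spin":0.1},{"claw":0,"dx":0,"dy":-0.85,"dz":-0.5,"spin":0},{"claw":0,"dx":0,"dy":-0.85,"dz":-0.5,"spin":0},{"claw":0,"dx":0,"dy":-0.85,"dz":-0.5,"spin":0},{"claw":0,"dx":0,"dy":-0.85,"dz":-0.5,"spin":0},{"claw":0,"dx":0,"dy":-0.85,"dz":-0.45,"spin":0},{"claw":0,"dx":0,"dy":-0.7,"dz":-0.35,"spin":0},{"claw":0,"dx":0,"dy":-0.5,"dz":-0.2,"spin":0},{"claw":0,"dx":0,"dy":0,"dz":0,"spin":0},{"claw":0,"dx":0,"dy":0,"dz":0,"spin":0}]'; python3 -c "
from h import *
plan(636.5,32,100,87.5)
im,d=ctrl.grab_frame('scene'); cv2.imwrite('pics/s4.png',cv2.resize(im[170:290,210:410],None,fx=4,fy=4))
im,d=ctrl.grab_frame('top'); cv2.imwrite('pics/t4.png',cv2.resize(im[120:220,240:440],None,fx=4,fy=4))
plan(636.5,32,100,87.5)
M=cam('wrist'); im,d=ctrl.grab_frame('wrist'); cv2.imwrite('pics/w4.png',im); print(proj('wrist',[.6365,.032,.006],M))
"
```

```text
t: 12.3
tcp_pos: [0.6282, 0.0357, 0.1129]
orientation: [[0.008, -0.998, 0.056], [0.01, 0.056, 0.998], [-1.0, -0.007, 0.01]]
force: [0.1, 0.2, -1.1]
opening: 0.025
t 12.30 tcp [628.2  35.7 112.9] psi 86.8 open 25.0 F [ 0.1  0.2 -1.1] q7 1.54
 spin units -0.12 (total) | shift units now [ 0.43 -0.28 -0.11] | if after spin [ 0.43 -0.28 -0.12]
t 12.40 tcp [628.1  35.8 113. ] psi 86.8 open 24.6 F [ 0.5  0.6 -0.9] q7 1.54
 spin units -0.11 (total) | shift units now [ 0.43 -0.28 -0.12] | if after spin [ 0.43 -0.28 -0.12]
[312.03420475 205.26291912]
```

View pics/w4.png

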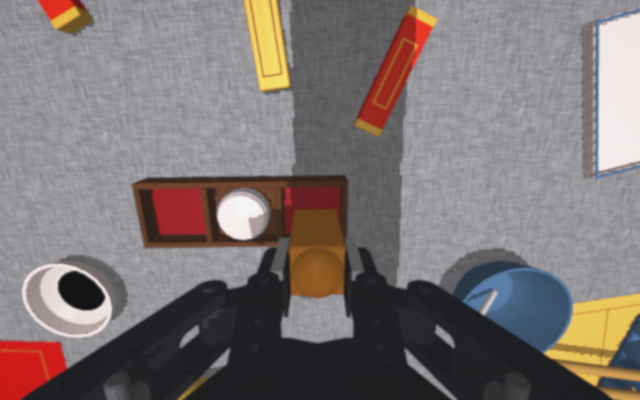

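View pics/s4.png

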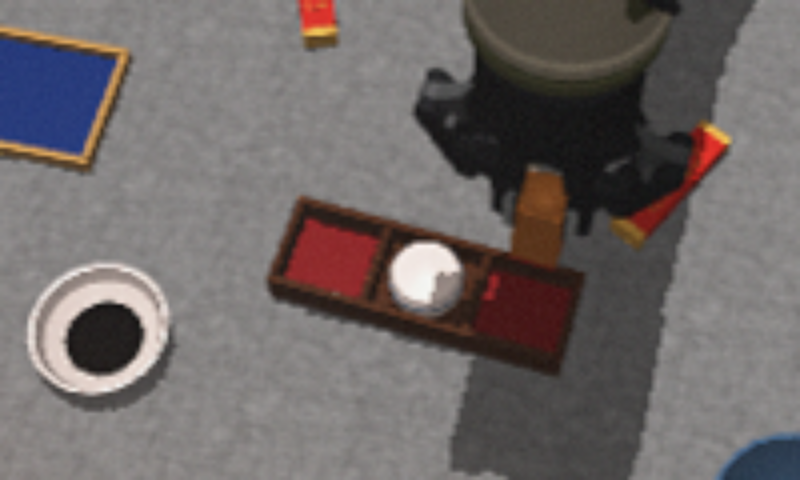

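The wrist view shows the seal held above the right bay. The box rim corners are at (134,184), (347,179) and (146,246), and the pot is at (243,213).

Run:
```python
from h import *
P=[ray('wrist',u,v,.024)[:2]*1000 for u,v in((134,184.5),(347,179),(146,246.5))]
for p in P: print(p.round(1))
e=P[1]-P[0]; print(np.hypot(*e),np.degrees(np.arctan2(e[1],e[0])), np.hypot(*(P[2]-P[0])))
mid=(P[0]+P[1])/2; n=np.array([e[1],-e[0]])/np.hypot(*e); print('ctr',mid+29*n)
print('pot top',(ray('wrist',243,213,.034)*1000).round(1))
```

```text
[ 604.7 -110.2]
[610.   62.1]
[ 659.7 -112.9]
172.40311186323012 88.211100700555 55.10853192424349
ctr [636.32909659 -24.96131529]
pot top [630.7 -22.9  34. ]
```

```bash
python3 -m jog '[{"claw":0,"dx":0.3,"dy":-0.27,"dz":-0.09,"spin":-0.15},{"claw":0,"dx":0.5,"dy":0,"dz":0,"spin":0},{"claw":0,"dx":0.3,"dy":0,"dz":0,"spin":0},{"claw":0,"dx":0,"dy":0,"dz":0,"spin":0}]'; python3 -c "
from h import *
plan(636.5,32.5,40.5,88)"
```

```text
t: 12.95
tcp_pos: [0.636, 0.0336, 0.0769]
orientation: [[0.007, -0.999, 0.037], [0.01, 0.038, 0.999], [-1.0, -0.006, 0.01]]
force: [0.3, 0.9, -1.0]
opening: 0.0247
t 12.95 tcp [636.   33.6  76.9] psi 87.9 open 24.7 F [ 0.3  0.9 -1. ] q7 1.58
 spin units -0.02 (total) | shift units now [ 1.21 -0.01 -0.05] | if after spin [ 1.21 -0.01 -0.05]
```

```bash
python3 -m jog '[{"claw":0,"dx":0.5,"dy":0,"dz":-0.04,"spin":0},{"claw":0,"dx":0.3,"dy":0,"dz":0,"spin":0},{"claw":0,"dx":0.2,"dy":0,"dz":0,"spin":0},{"claw":0,"dx":0.05,"dy":0,"dz":0,"spin":0},{"claw":0,"dx":0,"dy":0,"dz":0,"spin":0}]'; python3 -c "
from h import *
plan(636.5,32.5,40.5,88)"
```

```text
t: 13.58
tcp_pos: [0.6362, 0.0326, 0.0432]
orientation: [[0.007, -0.999, 0.038], [0.01, 0.038, 0.999], [-1.0, -0.006, 0.01]]
force: [-0.4, -0.6, -1.5]
opening: 0.0252
t 13.57 tcp [636.2  32.6  43.2] psi 87.8 open 25.2 F [-0.4 -0.6 -1.5] q7 1.59
 spin units -0.03 (total) | shift units now [ 0.09 -0.01 -0.  ] | if after spin [ 0.09 -0.01 -0.  ]
```

```bash
python3 -m jog '[{"claw":0,"dx":0.06,"dy":0,"dz":0,"spin":0},{"claw":0,"dx":0.03,"dy":0,"dz":0,"spin":0},{"claw":0,"dx":0,"dy":0,"dz":0,"spin":0}]'
```

```text
t: 13.95
tcp_pos: [0.6367, 0.0328, 0.0411]
orientation: [[0.008, -0.999, 0.037], [0.01, 0.038, 0.999], [-1.0, -0.008, 0.011]]
force: [0.4, 0.6, -0.6]
opening: 0.0249
```

```bash
python3 -m jog '[{"claw":0,"dx":0.04,"dy":0,"dz":0,"spin":0},{"claw":0,"dx":0,"dy":0,"dz":0,"spin":0}]'; python3 -m jog '[{"claw":0.45,"dx":0,"dy":0,"dz":0,"spin":0},{"claw":0.45,"dx":0,"dy":0,"dz":0,"spin":0},{"claw":0.45,"dx":0,"dy":0,"dz":0,"spin":0},{"claw":0.5,"dx":-0.5,"dy":0,"dz":0,"spin":0},{"claw":0.6,"dx":-1,"dy":0,"dz":0,"spin":0},{"claw":0.6,"dx":-1,"dy":0,"dz":0,"spin":0},{"claw":0.6,"dx":0,"dy":0,"dz":0,"spin":0}]';  python3 -c "
from h import *
plan(441.3,-153,100,113)
im,d=ctrl.grab_frame('wrist'); cv2.imwrite('pics/w5.png',im)
"
```

```text
t: 14.2
tcp_pos: [0.6368, 0.0328, 0.04]
orientation: [[0.008, -0.999, 0.037], [0.01, 0.038, 0.999], [-1.0, -0.008, 0.011]]
force: [0.8, 1.1, -0.6]
opening: 0.0247
t: 15.08
tcp_pos: [0.637, 0.0317, 0.121]
orientation: [[0.011, -0.999, 0.038], [0.011, 0.038, 0.999], [-1.0, -0.011, 0.011]]
force: [-0.5, 0.3, -0.3]
opening: 0.0516
t 15.07 tcp [637.   31.7 121. ] psi 87.8 open 51.6 F [-0.5  0.3 -0.3] q7 1.56
 spin units -4.20 (total) | shift units now [ 0.56  6.29 -6.41] | if after spin [ 0.58  8.42 -3.13]
```

View pics/w5.png

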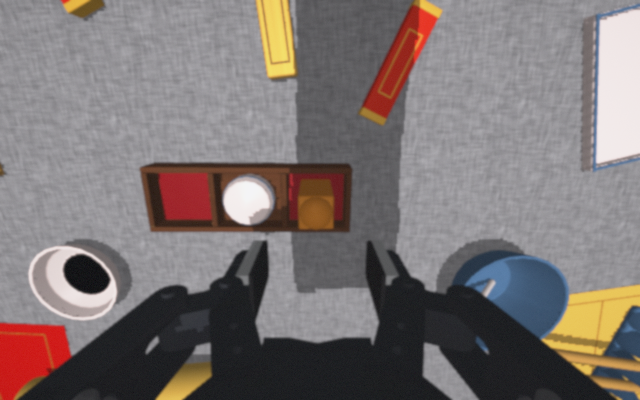

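The amber seal stands upright in its bay at (316,205). The red stick is next.

```bash
python3 -m jog '[{"claw":0.6,"dx":0,"dy":0.7,"dz":-0.7,"spin":0},{"claw":0.6,"dx":0,"dy":0.8,"dz":-0.85,"spin":0},{"claw":0.6,"dx":0,"dy":0.85,"dz":-0.85,"spin":0},{"claw":0.6,"dx":0,"dy":0.85,"dz":-0.85,"spin":0},{"claw":0.6,"dx":0,"dy":0.85,"dz":-0.85,"spin":0},{"claw":0.6,"dx":0,"dy":0.85,"dz":-0.85,"spin":0},{"claw":0.6,"dx":0,"dy":0.8,"dz":-0.8,"spin":0},{"claw":0.6,"dx":0,"dy":0.3,"dz":-0.4,"spin":-0.8},{"claw":0.6,"dx":0,"dy":0,"dz":0,"spin":-0.9},{"claw":0.6,"dx":0,"dy":0,"dz":0,"spin":-0.9},{"claw":0.6,"dx":0,"dy":0,"dz":0,"spin":-0.9},{"claw":0.6,"dx":0,"dy":0,"dz":0,"spin":-0.7}]';  python3 -c "
from h import *
plan(441.3,-153,100,113)
"
```

```text
t: 16.62
tcp_pos: [0.4378, -0.1504, 0.1109]
orientation: [[-0.001, -0.915, -0.403], [0.012, -0.403, 0.915], [-1.0, -0.004, 0.011]]
force: [-0.7, 0.8, 0.6]
opening: 0.0512
t 16.62 tcp [ 437.8 -150.4  110.9] psi 113.8 open 51.2 F [-0.7  0.8  0.6] q7 2.28
 spin units 0.13 (total) | shift units now [ 0.36 -0.07 -0.13] | if after spin [ 0.36 -0.07 -0.13]
```

Run:
```python
from wm import *
M=cam('wrist'); im,d=ctrl.grab_frame('wrist'); cv2.imwrite('pics/w6.png',im)
hsv=cv2.cvtColor(im,cv2.COLOR_BGR2HSV)
wrect(im,M,hsv[...,1]>110,(290,100,370,260),.013)
plan(441.3,-153,6,113)
```

```text
px box 298 148 325 251 ctr [ 441.7 -153.6] mean [ 439.5 -154.5] size [93.  22.1] ang 22.7
t 16.68 tcp [ 437.7 -150.4  110.9] psi 114.0 open 51.1 F [-0.1 -0.2  0.6] q7 2.29
 spin units 0.16 (total) | shift units now [ 3.5  -0.06 -0.17] | if after spin [ 3.5  -0.06 -0.17]
```

View pics/w6.png

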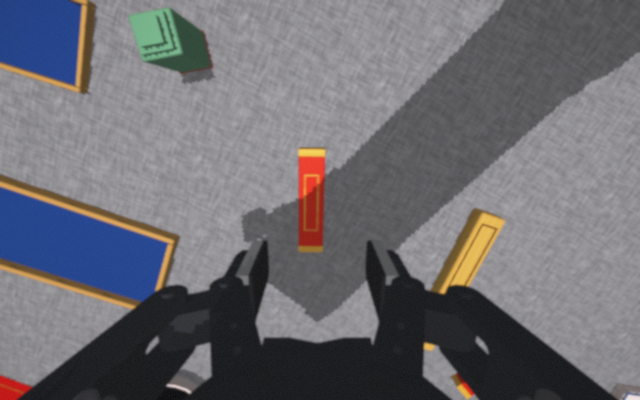

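The wrist view shows the red stick at (311,199), aligned with the fingers and agreeing with the top camera. Going down.

```bash
python3 -m jog '[{"claw":0.6,"dx":0.7,"dy":-0.06,"dz":-0.12,"spin":0.15},{"claw":0.6,"dx":0.9,"dy":0,"dz":0,"spin":0},{"claw":0.6,"dx":0.9,"dy":0,"dz":0,"spin":0},{"claw":0.6,"dx":0.5,"dy":0,"dz":0,"spin":0},{"claw":0.6,"dx":0,"dy":0,"dz":0,"spin":0}]';  python3 -c "
from h import *
plan(441.5,-153.4,6,112.8)
"
```

```text
t: 17.3
tcp_pos: [0.4402, -0.1516, 0.0179]
orientation: [[-0.002, -0.922, -0.387], [0.012, -0.387, 0.922], [-1.0, -0.003, 0.012]]
force: [-0.4, 0.4, -0.1]
opening: 0.0511
t 17.30 tcp [ 440.2 -151.6   17.9] psi 112.8 open 51.1 F [-0.4  0.4 -0.1] q7 2.37
 spin units -0.01 (total) | shift units now [ 0.4  -0.02 -0.08] | if after spin [ 0.4  -0.02 -0.08]
```

```bash
python3 -m jog '[{"claw":0.6,"dx":0.3,"dy":-0.02,"dz":-0.06,"spin":0},{"claw":0.5,"dx":0.1,"dy":0,"dz":0,"spin":0},{"claw":0,"dx":0,"dy":0,"dz":0,"spin":0},{"claw":0,"dx":0,"dy":0,"dz":0,"spin":0},{"claw":0,"dx":0,"dy":0,"dz":0,"spin":0},{"claw":0,"dx":0,"dy":0,"dz":0,"spin":0}]';  python3 -c "
from h import *
plan(441.5,-153.4,6,112.8)
"
```

```text
t: 18.05
tcp_pos: [0.4433, -0.1533, 0.0075]
orientation: [[0.002, -0.922, -0.386], [0.012, -0.386, 0.922], [-1.0, -0.007, 0.011]]
force: [1.0, -0.4, -0.8]
opening: 0.02
t 18.05 tcp [ 443.3 -153.3    7.5] psi 112.7 open 20.0 F [ 1.  -0.4 -0.8] q7 2.39
 spin units -0.01 (total) | shift units now [0.05 0.06 0.02] | if after spin [0.05 0.06 0.02]
```

```bash
python3 -m jog '[{"claw":0,"dx":-0.4,"dy":0,"dz":0,"spin":0},{"claw":0,"dx":-0.8,"dy":0,"dz":0,"spin":0.6},{"claw":0,"dx":-0.9,"dy":0,"dz":0,"spin":0.6},{"claw":0,"dx":-0.5,"dy":0,"dz":0,"spin":0.5},{"claw":0,"dx":0,"dy":0,"dz":0,"spin":0}]';  python3 -c "
from h import *
plan(555.5,299.3,80,102)
"
```

```text
t: 18.68
tcp_pos: [0.4432, -0.1548, 0.0906]
orientation: [[0.003, -0.977, -0.211], [0.012, -0.211, 0.977], [-1.0, -0.006, 0.011]]
force: [-0.2, -0.2, -0.3]
opening: 0.0196
t 18.68 tcp [ 443.2 -154.8   90.6] psi 102.2 open 19.6 F [-0.2 -0.2 -0.3] q7 2.12
 spin units 0.03 (total) | shift units now [ 0.55 -6.85 14.  ] | if after spin [ 0.55 -6.8  14.02]
```

```bash
python3 -m jog '[{"claw":0,"dx":0,"dy":-0.4,"dz":0.8,"spin":0},{"claw":0,"dx":0,"dy":-0.45,"dz":1,"spin":0},{"claw":0,"dx":0,"dy":-0.45,"dz":1,"spin":0},{"claw":0,"dx":0,"dy":-0.45,"dz":1,"spin":0},{"claw":0,"dx":0,"dy":-0.45,"dz":1,"spin":0},{"claw":0,"dx":0,"dy":-0.45,"dz":1,"spin":0},{"claw":0,"dx":0,"dy":-0.45,"dz":1,"spin":0},{"claw":0,"dx":0,"dy":-0.45,"dz":1,"spin":0},{"claw":0,"dx":0,"dy":-0.45,"dz":1,"spin":0},{"claw":0,"dx":0,"dy":-0.45,"dz":1,"spin":0},{"claw":0,"dx":0,"dy":-0.5,"dz":1,"spin":0},{"claw":0,"dx":0,"dy":-0.5,"dz":0.8,"spin":0}]';  python3 -c "
from h import *
plan(555.5,299.3,80,102)
"
```

```text
t: 20.18
tcp_pos: [0.5256, 0.229, 0.0893]
orientation: [[-0.004, -0.975, -0.223], [0.009, -0.223, 0.975], [-1.0, 0.002, 0.01]]
force: [0.2, 0.7, -1.0]
opening: 0.0197
t 20.18 tcp [525.6 229.   89.3] psi 102.9 open 19.7 F [ 0.2  0.7 -1. ] q7 1.40
 spin units 0.15 (total) | shift units now [ 0.33 -1.5   2.06] | if after spin [ 0.33 -1.46  2.08]
```

```bash
python3 -m jog '[{"claw":0,"dx":0.2,"dy":-0.5,"dz":0.6,"spin":0.15},{"claw":0,"dx":0.2,"dy":-0.5,"dz":0.6,"spin":0},{"claw":0,"dx":0.2,"dy":-0.4,"dz":0.4,"spin":0},{"claw":0,"dx":0.2,"dy":0,"dz":0,"spin":0},{"claw":0,"dx":0,"dy":0,"dz":0,"spin":0}]';  python3 -c "
from h import *
plan(555.5,299.3,12.5,102)
im,d=ctrl.grab_frame('wrist'); cv2.imwrite('pics/w7.png',im)
for u in((-63,-74),(-63,74),(-63,0)):
  a=np.radians(12); c=np.array([548,334.5])+np.array([[np.cos(a),-np.sin(a)],[np.sin(a),np.cos(a)]])@u; print(proj('wrist',[c[0]/1e3,c[1]/1e3,.011]))
"
```

```text
t: 20.8
tcp_pos: [0.5547, 0.2879, 0.0608]
orientation: [[-0.009, -0.976, -0.216], [0.006, -0.216, 0.976], [-1.0, 0.007, 0.008]]
force: [-0.5, -0.0, -0.3]
opening: 0.0197
t 20.80 tcp [554.7 287.9  60.8] psi 102.5 open 19.7 F [-0.5 -0.  -0.3] q7 1.35
 spin units 0.08 (total) | shift units now [ 1.61 -0.12  0.35] | if after spin [ 1.61 -0.12  0.35]
[275.69587417 132.08012847]
[502.98313953 133.93952069]
[389.90209777 133.01442703]
```

View pics/w7.png

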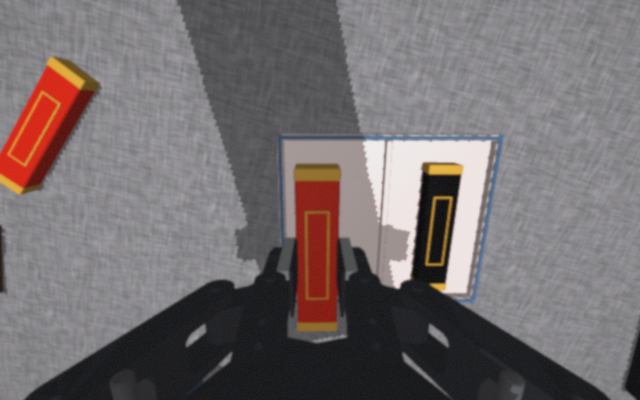

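The red stick is over the left lane. The tray corners at (281,136) and (500,136) match my prediction, and the black stick lies in the right lane.

```bash
python3 -m jog '[{"claw":0,"dx":0.3,"dy":-0.1,"dz":0.33,"spin":0.08},{"claw":0,"dx":0.5,"dy":0,"dz":0,"spin":0},{"claw":0,"dx":0.4,"dy":0,"dz":0,"spin":0},{"claw":0,"dx":0,"dy":0,"dz":0,"spin":0}]';  python3 -c "
from h import *
plan(555.5,299.3,11.5,102)
"
```

```text
t: 21.35
tcp_pos: [0.5549, 0.2982, 0.0227]
orientation: [[-0.009, -0.978, -0.207], [0.007, -0.207, 0.978], [-1.0, 0.007, 0.008]]
force: [-0.0, 0.4, -1.2]
opening: 0.0198
t 21.35 tcp [554.9 298.2  22.7] psi 101.9 open 19.8 F [-0.   0.4 -1.2] q7 1.34
 spin units -0.01 (total) | shift units now [ 0.37 -0.03  0.03] | if after spin [ 0.37 -0.03  0.03]
```

```bash
python3 -m jog '[{"claw":0,"dx":0.25,"dy":0,"dz":0.02,"spin":0},{"claw":0,"dx":0.08,"dy":0,"dz":0,"spin":0},{"claw":0,"dx":0,"dy":0,"dz":0,"spin":0}]'; python3 -m jog '[{"claw":0,"dx":0.05,"dy":0,"dz":0,"spin":0},{"claw":0,"dx":0,"dy":0,"dz":0,"spin":0}]'
```

```text
t: 21.72
tcp_pos: [0.5551, 0.2987, 0.0125]
orientation: [[-0.008, -0.978, -0.206], [0.007, -0.206, 0.978], [-1.0, 0.007, 0.008]]
force: [-0.1, -0.9, -0.9]
opening: 0.0203
t: 21.98
tcp_pos: [0.5554, 0.2988, 0.0116]
orientation: [[-0.008, -0.978, -0.206], [0.007, -0.206, 0.978], [-1.0, 0.006, 0.009]]
force: [-0.9, 0.7, 0.3]
opening: 0.0197
```

```bash
python3 -m jog '[{"claw":0.4,"dx":0,"dy":0,"dz":0,"spin":0},{"claw":0.4,"dx":0,"dy":0,"dz":0,"spin":0},{"claw":0.4,"dx":-0.5,"dy":0,"dz":0,"spin":0},{"claw":0.5,"dx":-1,"dy":0,"dz":0,"spin":0},{"claw":0.6,"dx":-1,"dy":0,"dz":0,"spin":0},{"claw":0.6,"dx":-0.9,"dy":0,"dz":0,"spin":0.6},{"claw":0.6,"dx":0,"dy":0,"dz":0,"spin":0.6},{"claw":0.6,"dx":0,"dy":0,"dz":0,"spin":0}]'; python3 -c "
from h import *
plan(462.8,3,120,94.5)
im,d=ctrl.grab_frame('wrist'); cv2.imwrite('pics/w8.png',im)
"
```

```text
t: 22.98
tcp_pos: [0.5575, 0.2983, 0.1231]
orientation: [[-0.003, -0.997, -0.079], [0.01, -0.079, 0.997], [-1.0, 0.003, 0.01]]
force: [-0.9, -0.1, -0.3]
opening: 0.0514
t 22.98 tcp [557.5 298.3 123.1] psi 94.5 open 51.4 F [-0.9 -0.1 -0.3] q7 1.19
 spin units 0.00 (total) | shift units now [ 0.01  3.92 -9.57] | if after spin [ 0.01  3.92 -9.57]
```

View pics/w8.png

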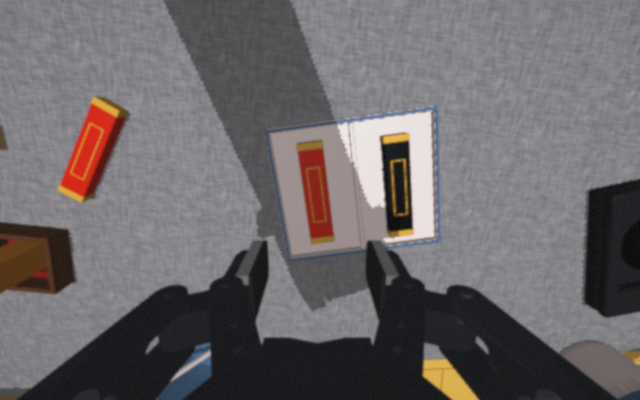

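Both sticks lie flat in their lanes: red around (315,192) and black around (397,185). The paperweight is next.

```bash
python3 -m jog '[{"claw":0.6,"dx":0,"dy":0.3,"dz":-0.8,"spin":0},{"claw":0.6,"dx":0,"dy":0.4,"dz":-1,"spin":0},{"claw":0.6,"dx":0,"dy":0.4,"dz":-1,"spin":0},{"claw":0.6,"dx":0,"dy":0.4,"dz":-1,"spin":0},{"claw":0.6,"dx":0,"dy":0.4,"dz":-1,"spin":0},{"claw":0.6,"dx":0,"dy":0.4,"dz":-1,"spin":0},{"claw":0.6,"dx":0,"dy":0.4,"dz":-1,"spin":0},{"claw":0.6,"dx":0,"dy":0.4,"dz":-1,"spin":0},{"claw":0.6,"dx":0,"dy":0.4,"dz":-1,"spin":0},{"claw":0.6,"dx":0,"dy":0.3,"dz":-0.8,"spin":0},{"claw":0.6,"dx":0,"dy":0,"dz":0,"spin":0}]'
python3 - <<'E'
from wm import *
M=cam('wrist'); im,d=ctrl.grab_frame('wrist'); cv2.imwrite('pics/w9.png',im)
hsv=cv2.cvtColor(im,cv2.COLOR_BGR2HSV)
wrect(im,M,hsv[...,1]>110,(280,100,370,290),.015)
plan(462.8,3,6,94.5)
E
```

```text
t: 24.4
tcp_pos: [0.4651, -0.0081, 0.121]
orientation: [[-0.004, -0.995, -0.096], [0.01, -0.096, 0.995], [-1.0, 0.003, 0.011]]
force: [0.3, 0.6, -0.1]
opening: 0.0511
px box 315 109 345 271 ctr [462.9   3. ] mean [456.9   2.6] size [148.5  23.4] ang 4.5
t 24.45 tcp [465.4  -6.9 121. ] psi 95.6 open 51.4 F [ 0.9 -1.   0.1] q7 1.64
 spin units 0.18 (total) | shift units now [3.84 0.04 0.3 ] | if after spin [3.84 0.05 0.29]
```

View pics/w9.png

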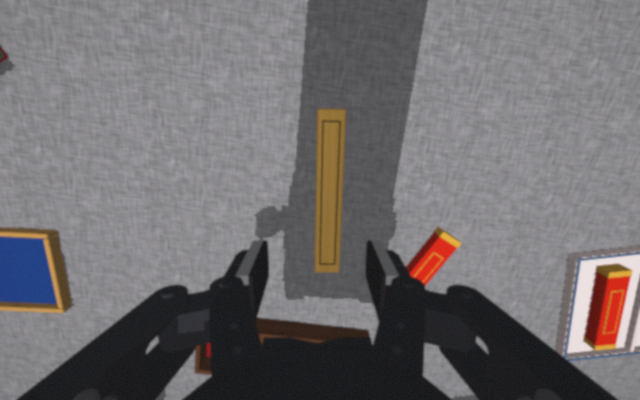

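```bash
python3 -m jog '[{"claw":0.6,"dx":0.6,"dy":0.03,"dz":0.2,"spin":0.18},{"claw":0.6,"dx":0.9,"dy":0,"dz":0,"spin":0},{"claw":0.6,"dx":0.9,"dy":0,"dz":0,"spin":0},{"claw":0.6,"dx":0.8,"dy":0,"dz":0,"spin":0},{"claw":0.6,"dx":0,"dy":0,"dz":0,"spin":0}]';  python3 -c "
from h import *
plan(463,3,6,94.5)
"
```

```text
t: 25.08
tcp_pos: [0.4656, 0.0064, 0.0231]
orientation: [[-0.002, -0.996, -0.089], [0.012, -0.089, 0.996], [-1.0, 0.001, 0.012]]
force: [-0.1, 0.5, -0.1]
opening: 0.0516
t 25.07 tcp [465.6   6.4  23.1] psi 95.1 open 51.6 F [-0.1  0.5 -0.1] q7 1.69
 spin units 0.10 (total) | shift units now [ 0.57  0.09 -0.11] | if after spin [ 0.57  0.09 -0.11]
```

```bash
python3 -m jog '[{"claw":0.6,"dx":0.35,"dy":0.1,"dz":-0.1,"spin":0.1},{"claw":0.6,"dx":0.2,"dy":0,"dz":0,"spin":0},{"claw":0.6,"dx":0.05,"dy":0.03,"dz":0,"spin":0},{"claw":0,"dx":0,"dy":0,"dz":0,"spin":0},{"claw":0,"dx":0,"dy":0,"dz":0,"spin":0},{"claw":0,"dx":0,"dy":0,"dz":0,"spin":0},{"claw":0,"dx":0,"dy":0,"dz":0,"spin":0}]';  python3 -c "
from h import *
plan(463,3,6,94.5)
"
```

```text
t: 25.95
tcp_pos: [0.4635, 0.0042, 0.0066]
orientation: [[0.001, -0.997, -0.08], [0.013, -0.08, 0.997], [-1.0, -0.002, 0.013]]
force: [-0.1, 0.2, -2.6]
opening: 0.0223
t 25.95 tcp [463.5   4.2   6.6] psi 94.6 open 22.3 F [-0.1  0.2 -2.6] q7 1.70
 spin units 0.01 (total) | shift units now [ 0.02  0.02 -0.04] | if after spin [ 0.02  0.02 -0.04]
```

```bash
python3 -m jog '[{"claw":0,"dx":-0.3,"dy":0,"dz":0,"spin":0},{"claw":0,"dx":-0.5,"dy":0,"dz":0,"spin":0},{"claw":0,"dx":-0.6,"dy":0,"dz":0,"spin":0.5},{"claw":0,"dx":-0.6,"dy":0,"dz":0,"spin":0.9},{"claw":0,"dx":-0.4,"dy":0,"dz":0,"spin":1},{"claw":0,"dx":0,"dy":0,"dz":0,"spin":1},{"claw":0,"dx":0,"dy":0,"dz":0,"spin":1},{"claw":0,"dx":0,"dy":0,"dz":0,"spin":1},{"claw":0,"dx":0,"dy":0,"dz":0,"spin":1},{"claw":0,"dx":0,"dy":0,"dz":0,"spin":1},{"claw":0,"dx":0,"dy":0,"dz":0,"spin":1},{"claw":0,"dx":0,"dy":0,"dz":0,"spin":1}]';  python3 -c "
from h import *
plan(568,-342.8,80,2.3)
"
```

```text
t: 27.45
tcp_pos: [0.4629, 0.0022, 0.0907]
orientation: [[0.005, -0.591, 0.807], [0.016, 0.807, 0.591], [-1.0, 0.01, 0.013]]
force: [0.4, 0.0, -5.2]
opening: 0.022
t 27.45 tcp [462.9   2.2  90.7] psi 36.2 open 22.0 F [ 0.4  0.  -5.2] q7 0.62
 spin units 5.65 (total) | shift units now [  0.19 -11.35  -3.97] | if after spin [  0.28 -11.64   3.03]
```

```bash
python3 -m jog '[{"claw":0,"dx":0,"dy":0,"dz":0,"spin":1},{"claw":0,"dx":0,"dy":0,"dz":0,"spin":1},{"claw":0,"dx":0,"dy":0,"dz":0,"spin":1},{"claw":0,"dx":0,"dy":0,"dz":0,"spin":1},{"claw":0,"dx":0,"dy":0,"dz":0,"spin":1},{"claw":0,"dx":0,"dy":0,"dz":0,"spin":0.5},{"claw":0,"dx":0,"dy":0,"dz":0,"spin":0}]';  python3 -c "
from h import *
plan(568,-342.8,80,2.3)
"
```

```text
t: 28.32
tcp_pos: [0.4625, 0.0017, 0.0967]
orientation: [[0.008, -0.034, 0.999], [0.019, 0.999, 0.034], [-1.0, 0.019, 0.008]]
force: [0.2, -0.2, -4.9]
opening: 0.0221
t 28.32 tcp [462.5   1.7  96.7] psi 1.9 open 22.1 F [ 0.2 -0.2 -4.9] q7 0.02
 spin units -0.06 (total) | shift units now [  0.37 -11.61   3.12] | if after spin [  0.37 -11.63   3.05]
```

```bash
python3 -m jog '[{"claw":0,"dx":0,"dy":-0.6,"dz":0.15,"spin":0},{"claw":0,"dx":0,"dy":-0.9,"dz":0.25,"spin":0},{"claw":0,"dx":0,"dy":-1,"dz":0.28,"spin":0},{"claw":0,"dx":0,"dy":-1,"dz":0.28,"spin":0},{"claw":0,"dx":0,"dy":-1,"dz":0.28,"spin":0},{"claw":0,"dx":0,"dy":-1,"dz":0.28,"spin":0},{"claw":0,"dx":0,"dy":-1,"dz":0.28,"spin":0},{"claw":0,"dx":0,"dy":-1,"dz":0.28,"spin":0},{"claw":0,"dx":0,"dy":-1,"dz":0.28,"spin":0},{"claw":0,"dx":0,"dy":-1,"dz":0.28,"spin":0},{"claw":0,"dx":0,"dy":-1,"dz":0.28,"spin":0},{"claw":0,"dx":0,"dy":-0.6,"dz":0.15,"spin":0}]';  python3 -c "
from h import *
plan(568,-342.8,80,2.3)
"
```

```text
t: 29.82
tcp_pos: [0.5734, -0.3325, 0.0955]
orientation: [[0.009, -0.061, 0.998], [0.024, 0.998, 0.061], [-1.0, 0.023, 0.01]]
force: [-0.3, -0.3, -4.9]
opening: 0.0217
t 29.82 tcp [ 573.4 -332.5   95.5] psi 3.5 open 21.7 F [-0.3 -0.3 -4.9] q7 0.81
 spin units 0.20 (total) | shift units now [ 0.51 -0.34 -0.21] | if after spin [ 0.51 -0.35 -0.2 ]
```

```bash
python3 -m jog '[{"claw":0,"dx":0.3,"dy":-0.2,"dz":-0.15,"spin":0.2},{"claw":0,"dx":0.2,"dy":0,"dz":0,"spin":0},{"claw":0,"dx":0,"dy":0,"dz":0,"spin":0}]'
python3 - <<'E'
from wm import *
plan(568,-342.8,11,2.3)
M=cam('wrist'); im,d=ctrl.grab_frame('wrist'); cv2.imwrite('pics/w10.png',im)
a=np.radians(2.5); R=np.array([[np.cos(a),-np.sin(a)],[np.sin(a),np.cos(a)]])
for q in((-43,-94),(-43,94),(43,94),(43,-94)):
    c=np.array([568,-342.8])+R@q; print(q,proj('wrist',[c[0]/1e3,c[1]/1e3,.012],M).round())
im,d=ctrl.grab_frame('scene'); cv2.imwrite('pics/s10.png',cv2.resize(im[90:260,130:390],None,fx=3,fy=3))
E
```

```text
t: 30.2
tcp_pos: [0.5684, -0.3381, 0.079]
orientation: [[0.007, -0.041, 0.999], [0.025, 0.999, 0.041], [-1.0, 0.025, 0.008]]
force: [-0.0, -0.5, -5.2]
opening: 0.022
t 30.20 tcp [ 568.4 -338.1   79. ] psi 2.3 open 22.0 F [-0.  -0.5 -5.2] q7 0.81
 spin units 0.00 (total) | shift units now [ 2.26 -0.21 -0.04] | if after spin [ 2.26 -0.21 -0.04]
(-43, -94) [264. 326.]
(-43, 94) [251.  89.]
(43, 94) [377.  89.]
(43, -94) [366. 325.]
```

View pics/w10.png

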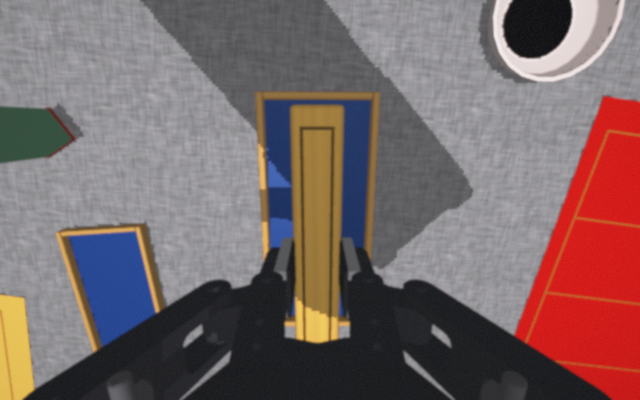

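View pics/s10.png

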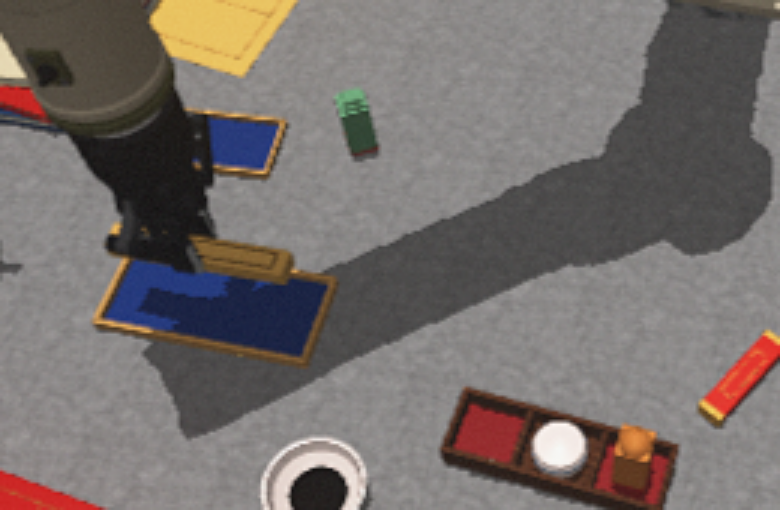

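The wrist view shows the bar over the larger tray, with near corners at (258,94) and (379,94). That shifts my tray estimate by about +2 mm in x and −2 mm in y. Lowering.

```bash
python3 -m jog '[{"claw":0,"dx":0.4,"dy":-0.2,"dz":0.05,"spin":0},{"claw":0,"dx":0.6,"dy":0,"dz":0,"spin":0},{"claw":0,"dx":0.5,"dy":0,"dz":0,"spin":0},{"claw":0,"dx":0.2,"dy":0,"dz":0,"spin":0},{"claw":0,"dx":0,"dy":0,"dz":0,"spin":0}]';  python3 -c "
from h import *
plan(570,-345,11,2.3)
"
```

```text
t: 30.92
tcp_pos: [0.5711, -0.3418, 0.024]
orientation: [[0.007, -0.042, 0.999], [0.026, 0.999, 0.042], [-1.0, 0.025, 0.008]]
force: [0.1, 0.5, -4.7]
opening: 0.0222
t 30.93 tcp [ 571.1 -341.8   24. ] psi 2.4 open 22.2 F [ 0.1  0.5 -4.7] q7 0.84
 spin units 0.02 (total) | shift units now [ 0.43 -0.12 -0.04] | if after spin [ 0.43 -0.12 -0.04]
```

```bash
python3 -m jog '[{"claw":0,"dx":0.2,"dy":-0.1,"dz":-0.03,"spin":0},{"claw":0,"dx":0.1,"dy":0,"dz":0,"spin":0},{"claw":0,"dx":0,"dy":0,"dz":0,"spin":0}]'; python3 -m jog '[{"claw":0,"dx":0.06,"dy":0,"dz":0,"spin":0},{"claw":0,"dx":0,"dy":0,"dz":0,"spin":0}]'
```

```text
t: 31.3
tcp_pos: [0.5708, -0.3453, 0.0153]
orientation: [[0.008, -0.042, 0.999], [0.025, 0.999, 0.042], [-1.0, 0.025, 0.009]]
force: [-0.7, 0.9, -5.0]
opening: 0.0221
t: 31.55
tcp_pos: [0.5711, -0.3454, 0.0138]
orientation: [[0.009, -0.043, 0.999], [0.025, 0.999, 0.042], [-1.0, 0.024, 0.01]]
force: [0.1, -0.3, -5.0]
opening: 0.0218
```

```bash
python3 -m jog '[{"claw":0,"dx":0.05,"dy":0,"dz":0,"spin":0},{"claw":0,"dx":0,"dy":0,"dz":0,"spin":0}]'; python3 -m jog '[{"claw":0,"dx":0.05,"dy":0,"dz":0,"spin":0},{"claw":0,"dx":0,"dy":0,"dz":0,"spin":0}]'
```

```text
t: 31.8
tcp_pos: [0.5712, -0.3454, 0.0125]
orientation: [[0.009, -0.043, 0.999], [0.024, 0.999, 0.042], [-1.0, 0.024, 0.01]]
force: [0.9, 0.3, -3.8]
opening: 0.0221
t: 32.05
tcp_pos: [0.5715, -0.3454, 0.0114]
orientation: [[0.01, -0.043, 0.999], [0.024, 0.999, 0.042], [-1.0, 0.024, 0.011]]
force: [-0.9, 1.1, -1.9]
opening: 0.0221
```

```bash
python3 -m jog '[{"claw":0,"dx":0.03,"dy":0,"dz":0,"spin":0},{"claw":0,"dx":0,"dy":0,"dz":0,"spin":0}]'; python3 -m jog '[{"claw":0.4,"dx":0,"dy":0,"dz":0,"spin":0},{"claw":0.4,"dx":0,"dy":0,"dz":0,"spin":0},{"claw":0.4,"dx":-0.5,"dy":0,"dz":0,"spin":0},{"claw":0.5,"dx":-1,"dy":0,"dz":0,"spin":0},{"claw":0.6,"dx":-1,"dy":0,"dz":0,"spin":0},{"claw":0.6,"dx":-1,"dy":0,"dz":0,"spin":0},{"claw":0.6,"dx":-0.4,"dy":0,"dz":0,"spin":0},{"claw":0.6,"dx":0,"dy":0,"dz":0,"spin":0}]'; python3 -c "
from h import *
plan(370,-283,140,34)
im,d=ctrl.grab_frame('wrist'); cv2.imwrite('pics/w11.png',im)
"
```

```text
t: 32.3
tcp_pos: [0.5716, -0.3453, 0.011]
orientation: [[0.01, -0.043, 0.999], [0.025, 0.999, 0.042], [-1.0, 0.024, 0.011]]
force: [-2.0, 1.5, 0.2]
opening: 0.0216
t: 33.3
tcp_pos: [0.5714, -0.35, 0.1368]
orientation: [[0.015, -0.042, 0.999], [0.021, 0.999, 0.042], [-1.0, 0.021, 0.016]]
force: [-0.3, 0.5, -0.3]
opening: 0.0512
t 33.30 tcp [ 571.4 -350.   136.8] psi 2.4 open 51.2 F [-0.3  0.5 -0.3] q7 0.80
 spin units -5.27 (total) | shift units now [-0.16  2.51 -6.61] | if after spin [-0.06  5.61 -4.32]
```

View pics/w11.png

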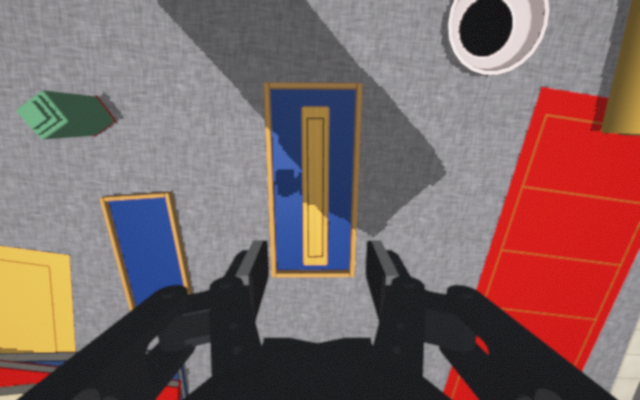

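The paperweight lies flat within the larger tray, bar at (315,187). The green seal is last.

```bash
python3 -m jog '[{"claw":0.6,"dx":0,"dy":0.25,"dz":-0.6,"spin":-0.9},{"claw":0.6,"dx":0,"dy":0.4,"dz":-0.7,"spin":-0.9},{"claw":0.6,"dx":0,"dy":0.5,"dz":-0.7,"spin":-0.9},{"claw":0.6,"dx":0,"dy":0.6,"dz":-0.7,"spin":-0.9},{"claw":0.6,"dx":0,"dy":0.7,"dz":-0.6,"spin":-0.9},{"claw":0.6,"dx":0,"dy":0.7,"dz":-0.6,"spin":-0.7},{"claw":0.6,"dx":0,"dy":0.7,"dz":-0.6,"spin":0},{"claw":0.6,"dx":0,"dy":0,"dz":0,"spin":0}]'; python3 -c "
from h import *
plan(370,-283,150,34)
"
```

```text
t: 34.35
tcp_pos: [0.3932, -0.2808, 0.1253]
orientation: [[-0.0, -0.571, 0.821], [0.027, 0.821, 0.57], [-1.0, 0.022, 0.015]]
force: [2.0, -0.3, -0.6]
opening: 0.0508
t 34.35 tcp [ 393.2 -280.8  125.3] psi 34.8 open 50.8 F [ 2.  -0.3 -0.6] q7 1.25
 spin units 0.13 (total) | shift units now [-0.82  0.4  -0.67] | if after spin [-0.83  0.39 -0.67]
```

```bash
python3 -m jog '[{"claw":0.6,"dx":-0.3,"dy":0.35,"dz":-0.5,"spin":0.1},{"claw":0.6,"dx":-0.2,"dy":0,"dz":0,"spin":0},{"claw":0.6,"dx":0,"dy":0,"dz":0,"spin":0}]'; python3 -c "
from h import *; import pickle
plan(370,-283,150,34)
M=cam('wrist'); im,d=ctrl.grab_frame('wrist'); cv2.imwrite('pics/w12.png',im); pickle.dump(M,open('w12.pkl','wb'))
c=proj('wrist',[.37,-.283,.045],M).astype(int); print(c)
cv2.imwrite('pics/w12z.png',cv2.resize(im[c[1]-50:c[1]+50,c[0]-60:c[0]+60],None,fx=6,fy=6,interpolation=cv2.INTER_CUBIC))
"
```

```text
t: 34.72
tcp_pos: [0.376, -0.2803, 0.1394]
orientation: [[-0.002, -0.563, 0.826], [0.027, 0.826, 0.563], [-1.0, 0.023, 0.014]]
force: [-0.2, -0.0, -1.1]
opening: 0.0513
t 34.73 tcp [ 376.  -280.3  139.4] psi 34.3 open 51.3 F [-0.2 -0.  -1.1] q7 1.22
 spin units 0.05 (total) | shift units now [-0.36  0.05 -0.21] | if after spin [-0.36  0.05 -0.21]
[307 202]
```

View pics/w12z.png

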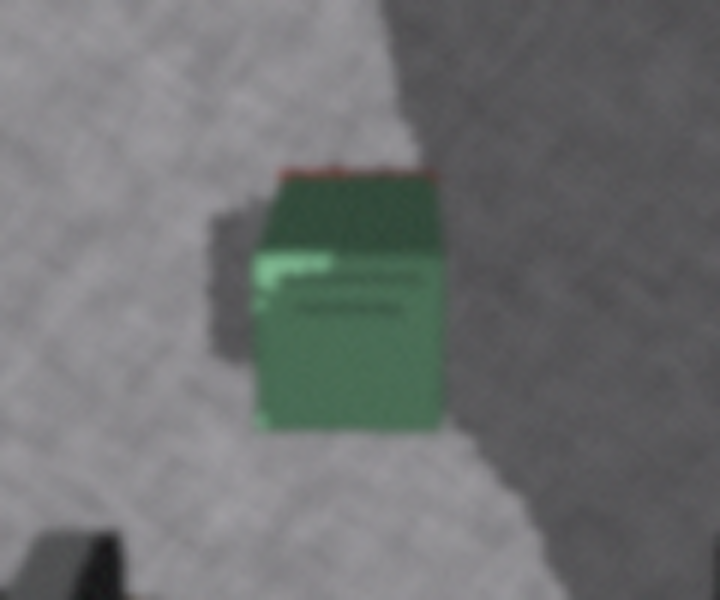

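The green seal's top face is square to the jaws. Its zoomed corners are (254,252), (442,250), (440,430) and (258,430).

Run:
```python
from h import *; import pickle
M=pickle.load(open('w12.pkl','rb'))
P=np.array([ray('wrist',247+u/6,152+v/6,.056,M)[:2]*1000 for u,v in((254,252),(442,250),(440,430),(258,430))])
print(P.round(1),P.mean(0)); E=np.roll(P,-1,0)-P; print(np.hypot(*E.T),np.degrees(np.arctan2(E[:,1],E[:,0]))%90)
plan(*P.mean(0),32,34)
```

```text
[[ 352.7 -282.5]
 [ 373.4 -268.2]
 [ 387.6 -289.4]
 [ 366.8 -303.4]] [ 370.12347206 -285.89917073]
[25.15724601 25.53630631 25.03522079 25.21904692] [34.70914545 33.87246009 33.98646493 34.14371187]
t 34.77 tcp [ 375.8 -280.2  139.1] psi 34.3 open 51.2 F [ 0.3 -0.4 -0.2] q7 1.22
 spin units 0.05 (total) | shift units now [ 3.56 -0.13 -0.31] | if after spin [ 3.56 -0.14 -0.31]
```

```bash
python3 -m jog '[{"claw":0.6,"dx":0.4,"dy":-0.1,"dz":-0.28,"spin":0},{"claw":0.6,"dx":0.7,"dy":0,"dz":0,"spin":0},{"claw":0.6,"dx":0.4,"dy":0,"dz":0,"spin":0},{"claw":0.6,"dx":0,"dy":0,"dz":0,"spin":0}]';  python3 -c "
from h import *
plan(370,-284.5,33,34.2)
"
```

```text
t: 35.28
tcp_pos: [0.3697, -0.2872, 0.0898]
orientation: [[-0.005, -0.564, 0.826], [0.026, 0.826, 0.564], [-1.0, 0.025, 0.01]]
force: [0.5, -0.1, 0.3]
opening: 0.0511
t 35.27 tcp [ 369.7 -287.2   89.8] psi 34.3 open 51.1 F [ 0.5 -0.1  0.3] q7 1.30
 spin units 0.02 (total) | shift units now [1.9  0.02 0.04] | if after spin [1.9  0.02 0.04]
```

```bash
python3 -m jog '[{"claw":0.6,"dx":0.7,"dy":0,"dz":0.03,"spin":0},{"claw":0.6,"dx":0.7,"dy":0,"dz":0,"spin":0},{"claw":0.6,"dx":0.45,"dy":0,"dz":0,"spin":0},{"claw":0.6,"dx":0,"dy":0,"dz":0,"spin":0},{"claw":0,"dx":0,"dy":0,"dz":0,"spin":0},{"claw":0,"dx":0,"dy":0,"dz":0,"spin":0},{"claw":0,"dx":0,"dy":0,"dz":0,"spin":0},{"claw":0,"dx":0,"dy":0,"dz":0,"spin":0}]'; python3 -c "
from h import *
plan(370,-284.5,33,34.2)
"
```

```text
t: 36.28
tcp_pos: [0.3725, -0.2871, 0.0359]
orientation: [[-0.001, -0.564, 0.826], [0.024, 0.826, 0.564], [-1.0, 0.02, 0.013]]
force: [-0.1, 0.5, -1.9]
opening: 0.0249
t 36.27 tcp [ 372.5 -287.1   35.9] psi 34.3 open 24.9 F [-0.1  0.5 -1.9] q7 1.37
 spin units 0.02 (total) | shift units now [ 0.1   0.11 -0.02] | if after spin [ 0.1   0.11 -0.02]
```

```bash
python3 -m jog '[{"claw":0,"dx":-0.3,"dy":0,"dz":0,"spin":0},{"claw":0,"dx":-0.5,"dy":0,"dz":0,"spin":0.8},{"claw":0,"dx":-0.6,"dy":0,"dz":0,"spin":0.9},{"claw":0,"dx":-0.6,"dy":0,"dz":0,"spin":0.9},{"claw":0,"dx":-0.3,"dy":0,"dz":0,"spin":0.9},{"claw":0,"dx":0,"dy":0,"dz":0,"spin":0.9},{"claw":0,"dx":0,"dy":0,"dz":0,"spin":0.9},{"claw":0,"dx":0,"dy":0,"dz":0,"spin":0.3},{"claw":0,"dx":0,"dy":0,"dz":0,"spin":0}]'; python3 -c "
from h import *
plan(633,-83.5,105,-2)
"
```

```text
t: 37.4
tcp_pos: [0.3726, -0.2896, 0.1116]
orientation: [[0.002, 0.006, 1.0], [0.024, 1.0, -0.006], [-1.0, 0.024, 0.002]]
force: [0.7, 0.1, -1.7]
opening: 0.0249
t 37.40 tcp [ 372.6 -289.6  111.6] psi -0.3 open 24.9 F [ 0.7  0.1 -1.7] q7 0.68
 spin units 0.28 (total) | shift units now [0.4  6.91 8.64] | if after spin [0.41 7.16 8.44]
```

```bash
python3 -m jog '[{"claw":0,"dx":0,"dy":0.6,"dz":0.7,"spin":0.15},{"claw":0,"dx":0,"dy":0.8,"dz":0.95,"spin":0.15},{"claw":0,"dx":0,"dy":0.8,"dz":0.95,"spin":0},{"claw":0,"dx":0,"dy":0.8,"dz":0.95,"spin":0},{"claw":0,"dx":0,"dy":0.8,"dz":0.95,"spin":0},{"claw":0,"dx":0,"dy":0.8,"dz":0.95,"spin":0},{"claw":0,"dx":0,"dy":0.8,"dz":0.95,"spin":0},{"claw":0,"dx":0,"dy":0.8,"dz":0.9,"spin":0},{"claw":0,"dx":0,"dy":0.5,"dz":0.6,"spin":0},{"claw":0,"dx":0,"dy":0,"dz":0,"spin":0}]'; python3 -c "
from h import *
plan(633,-83.5,105,-2)
"
```

```text
t: 38.65
tcp_pos: [0.6221, -0.0888, 0.1166]
orientation: [[0.001, 0.022, 1.0], [0.024, 0.999, -0.022], [-1.0, 0.024, 0.0]]
force: [-1.1, -0.9, -1.8]
opening: 0.0251
t 38.65 tcp [622.1 -88.8 116.6] psi -1.3 open 25.1 F [-1.1 -0.9 -1.8] q7 0.27
 spin units 0.12 (total) | shift units now [0.39 0.18 0.36] | if after spin [0.39 0.18 0.36]
```

```bash
python3 -m jog '[{"claw":0,"dx":0.3,"dy":0.08,"dz":0.33,"spin":0.1},{"claw":0,"dx":0.3,"dy":0,"dz":0,"spin":0},{"claw":0,"dx":0,"dy":0,"dz":0,"spin":0}]'; python3 -c "
from h import *
plan(633,-87,41.9,-2)
M=cam('wrist'); im,d=ctrl.grab_frame('wrist'); cv2.imwrite('pics/w13.png',im)
im,d=ctrl.grab_frame('scene'); cv2.imwrite('pics/s13.png',cv2.resize(im[170:290,210:410],None,fx=4,fy=4))
"
```

```text
t: 39.02
tcp_pos: [0.6311, -0.0881, 0.0968]
orientation: [[-0.001, 0.035, 0.999], [0.023, 0.999, -0.035], [-1.0, 0.023, -0.002]]
force: [-0.5, 0.4, -1.5]
opening: 0.0249
t 39.02 tcp [631.1 -88.1  96.8] psi -2.0 open 24.9 F [-0.5  0.4 -1.5] q7 0.27
 spin units 0.00 (total) | shift units now [ 1.83 -0.    0.07] | if after spin [ 1.83 -0.    0.07]
```

View pics/w13.png

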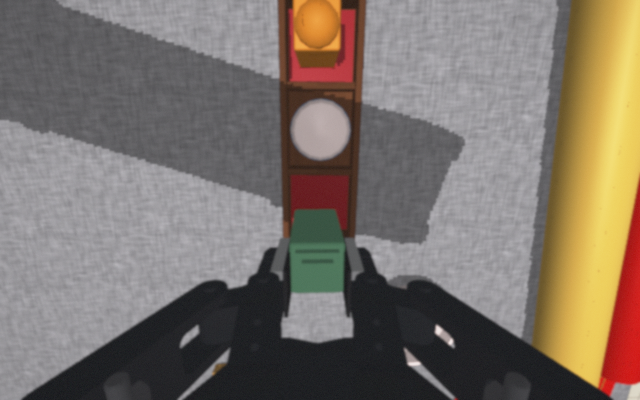

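View pics/s13.png

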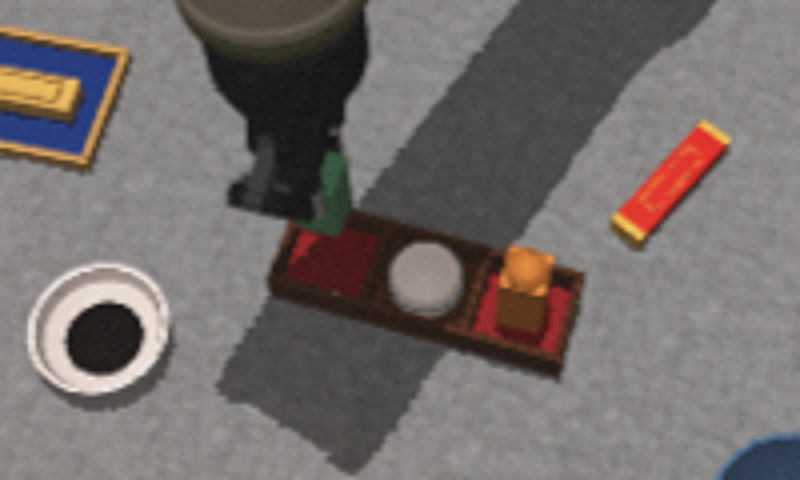

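The wrist view shows the green seal over the empty bay. The pot is at (320,128), the bay divider is at row 168, and the box sides at that row are at columns 285 and 356.

```bash
python3 -c "
from h import *
print(ray('wrist',320,128,.034)*1e3); print('div',ray('wrist',320,168,.024)*1e3); print(ray('wrist',284,180,.024)*1e3,ray('wrist',357,180,.024)*1e3)
print('seal shoulder edge+y', ray('wrist',318,243,.096-.036+.056)*1e3)
"
```

```text
[636.65343541 -24.63916776  34.        ]
div [635.83024475 -54.07291387  24.        ]
[608.19155931 -62.31066248  24.        ] [663.64850317 -64.20838764  24.        ]
seal shoulder edge+y [633.30165504 -74.88219245 116.        ]
```

```bash
python3 -m jog '[{"claw":0,"dx":0.4,"dy":0.06,"dz":0.1,"spin":0},{"claw":0,"dx":0.6,"dy":0,"dz":0,"spin":0},{"claw":0,"dx":0.4,"dy":0,"dz":0,"spin":0},{"claw":0,"dx":0.15,"dy":0,"dz":0,"spin":0},{"claw":0,"dx":0,"dy":0,"dz":0,"spin":0}]'; python3 -c "
from h import *
plan(634.5,-85.5,41.9,-2)
"
```

```text
t: 39.75
tcp_pos: [0.6343, -0.0852, 0.0476]
orientation: [[-0.0, 0.035, 0.999], [0.024, 0.999, -0.035], [-1.0, 0.024, -0.001]]
force: [0.2, 0.5, -1.2]
opening: 0.0245
t 39.75 tcp [634.3 -85.2  47.6] psi -2.0 open 24.5 F [ 0.2  0.5 -1.2] q7 0.29
 spin units 0.00 (total) | shift units now [ 0.19 -0.01  0.01] | if after spin [ 0.19 -0.01  0.01]
```

```bash
python3 -m jog '[{"claw":0,"dx":0.1,"dy":0,"dz":0,"spin":0},{"claw":0,"dx":0.05,"dy":0,"dz":0,"spin":0},{"claw":0,"dx":0,"dy":0,"dz":0,"spin":0}]'; python3 -m jog '[{"claw":0,"dx":0.05,"dy":0,"dz":0,"spin":0},{"claw":0,"dx":0,"dy":0,"dz":0,"spin":0}]'
```

```text
t: 40.12
tcp_pos: [0.635, -0.0852, 0.0437]
orientation: [[0.001, 0.035, 0.999], [0.024, 0.999, -0.035], [-1.0, 0.024, 0.0]]
force: [-0.1, 0.2, -0.7]
opening: 0.0248
t: 40.38
tcp_pos: [0.6351, -0.0852, 0.0425]
orientation: [[0.002, 0.035, 0.999], [0.024, 0.999, -0.035], [-1.0, 0.024, 0.001]]
force: [-0.0, -0.2, -1.4]
opening: 0.0245
```

```bash
python3 -m jog '[{"claw":0,"dx":0.04,"dy":0,"dz":0,"spin":0},{"claw":0,"dx":0,"dy":0,"dz":0,"spin":0}]'; python3 -m jog '[{"claw":0.45,"dx":0,"dy":0,"dz":0,"spin":0},{"claw":0.45,"dx":0,"dy":0,"dz":0,"spin":0},{"claw":0.45,"dx":0,"dy":0,"dz":0,"spin":0},{"claw":0.5,"dx":-0.5,"dy":0,"dz":0,"spin":0},{"claw":0.6,"dx":-1,"dy":0,"dz":0,"spin":0},{"claw":0.6,"dx":-1,"dy":0,"dz":0,"spin":0},{"claw":0.6,"dx":-1,"dy":0,"dz":0,"spin":0},{"claw":0.6,"dx":-0.5,"dy":0.5,"dz":-1,"spin":0},{"claw":0.6,"dx":-0.5,"dy":0,"dz":-1,"spin":0},{"claw":0.6,"dx":0,"dy":0,"dz":-1,"spin":0},{"claw":0.6,"dx":0,"dy":0,"dz":-1,"spin":0},{"claw":0.6,"dx":0,"dy":0,"dz":-1,"spin":0}]'; python3 -m jog '[{"claw":0.6,"dx":0,"dy":0,"dz":-1,"spin":0},{"claw":0.6,"dx":0,"dy":0,"dz":-0.7,"spin":0},{"claw":0.6,"dx":0,"dy":0,"dz":0,"spin":0}]'
python3 - <<'E'
from h import *
plan(500,0,200,0)
for n in('scene','top'):
    im,d=ctrl.grab_frame(n); cv2.imwrite(f'pics/{n}9.png',im)
s=cv2.imread('pics/scene9.png'); cv2.imwrite('pics/s9z.png',cv2.resize(s[130:330,150:530],None,fx=2.1,fy=2.1,interpolation=cv2.INTER_CUBIC))
E
```

```text
t: 40.62
tcp_pos: [0.6353, -0.0852, 0.0414]
orientation: [[0.002, 0.035, 0.999], [0.024, 0.999, -0.035], [-1.0, 0.024, 0.001]]
force: [0.5, 0.3, -1.8]
opening: 0.0244
t: 42.12
tcp_pos: [0.4844, -0.0695, 0.1895]
orientation: [[0.012, 0.037, 0.999], [0.024, 0.999, -0.037], [-1.0, 0.024, 0.011]]
force: [0.1, -1.0, -0.0]
opening: 0.051
t: 42.5
tcp_pos: [0.4311, -0.0684, 0.1918]
orientation: [[0.016, 0.039, 0.999], [0.027, 0.999, -0.039], [-1.0, 0.027, 0.015]]
force: [-0.4, 0.1, 1.4]
opening: 0.0511
t 42.50 tcp [431.1 -68.4 191.8] psi -2.2 open 51.1 F [-0.4  0.1  1.4] q7 -0.01
 spin units -0.37 (total) | shift units now [-0.18  2.37  2.21] | if after spin [-0.18  2.29  2.3 ]
```

View pics/s9z.png

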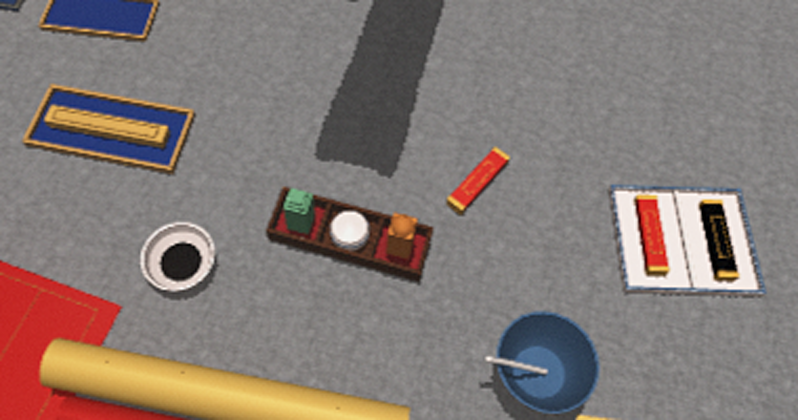

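View pics/top9.png

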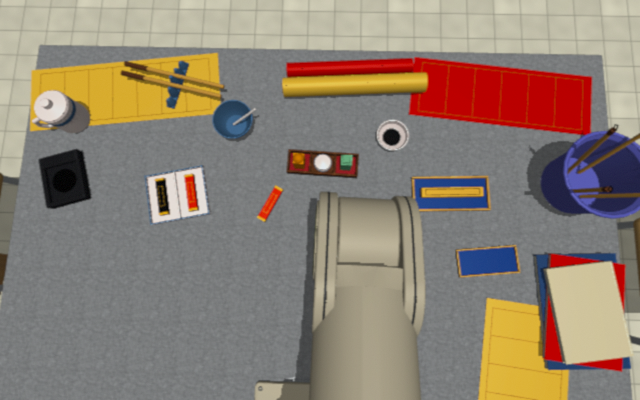

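Both views show everything in place. In the top view the sticks are at (163,196) and (190,192), the seals at (298,157) and (347,160), and the bar at (452,192). The dish, bowl and second red stick haven't moved. One last numeric check, in particular that the green seal is fully seated.

Run:
```python
from h import *
M=cam('top'); im,d=ctrl.grab_frame('top'); a=cv2.imread('pics/top0.png')
def zat(u,v):
    m,R,t=M; Z=float(np.median(d[v-1:v+2,u-1:u+2])); return ((R.T@(np.array([(u-m['cx'])/m['fx']*Z,(v-m['cy'])/m['fy']*Z,Z])-t))*1000).round(1)
for n,u,v in(('amber',298,157),('green',347,160),('black',163,196),('red',190,192),('wt-',425,191),('wt',452,192),('wt+',480,192),('table',250,260)): print(n,zat(u,v))
for n,(x0,y0,x1,y1) in dict(dish=(370,110,415,160),bowl=(205,95,262,145),red2=(250,180,290,225)).items():
    print(n,'max-change px',int((np.abs(im[y0:y1,x0:x1].astype(int)-a[y0:y1,x0:x1]).max(2)>60).sum()))
s,_=ctrl.grab_frame('scene'); cv2.imwrite('pics/sz.png',cv2.resize(s[210:270,265:365],None,fx=7,fy=7,interpolation=cv2.INTER_CUBIC))
```

```text
amber [635.2  30.2  69.3]
green [630.5 -84.7  70. ]
black [542.1 364.6  16.2]
red [553.7 298.3  16.4]
wt- [ 570.2 -278.6   20. ]
wt [ 569.7 -344.6   18.3]
wt+ [ 571.4 -412.2   18.6]
table [392.  144.1  -1.4]
dish max-change px 0
bowl max-change px 0
red2 max-change px 0
```

View pics/sz.png

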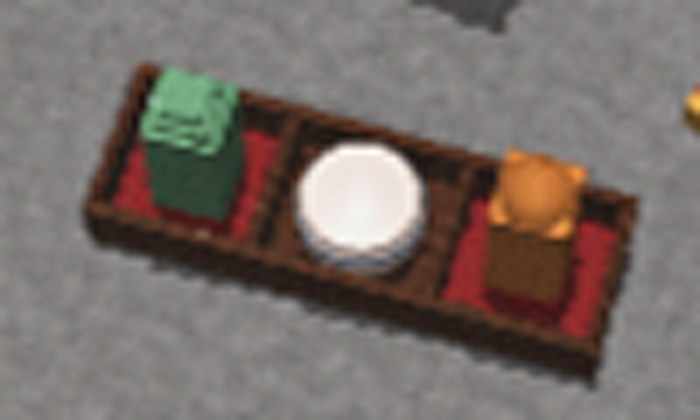

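The close-up shows both seals upright on the red bay floors. Handing in.

```bash
python3 -c "
from plant import ctrl
print(ctrl.close_job())"
```

```text
the job is handed in; nothing more can be done
None
```

All five things are put away and the job was handed in at about 43 s of the 122 s allowed. The hand-in reports no verdict.

- **Seals:** amber and green each stand upright in a bay of their own in the seal box. Their tops measure 69–70 mm above the table; 70 mm is what a seal standing on the bay floor should read.
- **Ink sticks:** the black one and the red one that was farthest right lie flat and lengthwise in separate lanes. Their tops measure about 16 mm against 18 mm expected; bare table reads −1.4 mm.
- **Paperweight:** it lies flat in the larger blue-felt tray. Its top measures 18–20 mm along its length, against 20 mm expected.
- **Left alone:** the ink dish, the dessert bowl and the second red stick show no change in the top camera picture since the start.
- **Disagreements:** the wrist and top cameras differed by 2–4 mm on a few objects. The tool also gradually tilted by up to about 1.5°, so one end of the paperweight touched down slightly before the other. No final check failed, and the highest force I read was about 5 N, while carrying the paperweight.

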